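# Set the beam scale to 300 g

## Robot

A 7-joint arm with a two-finger parallel gripper is mounted at the origin on the work surface. World frame = base frame: x ahead of the robot, y to its left, z up, the work surface at z = 0. Lengths are in m, angles in rad, forces in N, time in s.
With the tool pointing down it reaches from about 0.35 to 0.9 m from the base axis. Payload 8.1 kg.
Tool frame: the origin (TCP) lies at the very end of the fingers, on their centre line; the grasp point (between the pads) lies 19 mm behind it (ctrl.grip_point_offset is the distance from the TCP to the grasp point, in m); z points along the fingers, y is the line along which they close (so a half turn about z gives the same grasp; the last joint's range is limited). The gripper opens to 92 mm and grips with 3 to 60 N. Pads are 19 mm wide; open, the fingers measure 130 mm over their backs; the gripper's body (75 mm by 190 mm) begins 47 mm behind the grasp point.
Start: joints at [-1.237, 0.434, 0.025, 1.573, -0.012, 1.134, -0.075], TCP at [0.264, 0.566, 0.188] pointing down, gripper open.
Joint ranges: [-2.62, 2.62], [-0.44, 2.09], [-1.27, 1.32], [0.08, 2.57], [-1.32, 4.46], [0.12, 2], [-2.74, 2.74]. Speed limits (rad/s): [2.22, 2.22, 3.01, 3.01, 3.14, 3.14, 3.14].

## Interface

Orientations are given as a unit quaternion [x, y, z, w].
In Python, from station import ctrl, viewer gives the robot as it stands. The module is installed in compiled form; this text tells all that it offers.
- The arm moves only by the tool send_rows, never from a script. Its argument "rows" is a list of rows, each an object with "delta_pos": the shift along the tool's x, y, z in cm, a list of three; "turn": the turn, a rotation vector about the tool's x, y, z in degrees, a list of three; "jaw": the opening, from -1 (shut) to 1 (fully open). In form: [{"delta_pos": [tx, ty, tz], "turn": [wx, wy, wz], "jaw": jaw}, ...]. A call has 1 to 12 rows; each row shifts and turns the commanded pose from where the row before left it, along the tool's axes as they then stand; what a row does not reach is not made up. A row lasts 1/8 s, in which the tool goes at most 62.5 mm and 10.7 degrees, less where a joint would pass 70% of its speed; a pose out of reach is approached as far as the arm can. A call is refused whole if a number of a shift passes 6.25 or a number of a turn 10.7, either way. A call with a gripper value outside its range is refused whole. The fingers move at their own pace and stop on an object; "squeeze" is the grip in N (left out, the last holds). Time passes only in rows, so rows that do not move let the fingers close. It gives the time, the measured TCP pose, the force, the opening and the grip force at its end, in the units of the state.
- ctrl.read_state(): the state, without advancing time (a new reading comes with each control period).
- viewer.camera(name): name is "scene" or "top" or "wrist"; returns the picture (480x640x3 uint8, blue, green, red); there is no depth.
- viewer.camera_info(name): a dict with "camera_matrix" (3x3 intrinsics, pixels), "dist_coeffs" ([k1, k2, p1, p2, k3] as OpenCV has them; the pictures are not rectified), "T" (4x4, takes a point from camera to world coordinates). Camera axes: x right, y down, z forward; pixel columns grow to the right and rows downward; lengths in m; the calibration is good to about 2 mm. A picture is of the moment at which its call begins: read the wrist's pose just before it. camera_info takes no time and is no camera call; for the wrist camera it gives the pose at the moment of the call.
- ctrl.sign_off(): hands the job in; it is judged then, once.
The state is a dict: "time": time; "joint_positions": joint angles; "qd": joint speeds; "tau": joint torques, N m; "ee_pos": TCP position; "orientation": TCP orientation; "force": force on the tool from outside, world axes, zero at the start; "wrist_torque": the same for the moment, N m; "grip_width": opening from 0.0 (shut) to 1.0 (fully open); "finger_force": force on a finger pad.
Only numpy, scipy, OpenCV 4.12 (cv2) and the standard library are available. Lean on these libraries where they do the work, as an engineer would, in place of code of your own. Each camera call takes 0.05 s, during which the arm holds its last target. There are 200 camera calls.

## Task

Set the bench beam scale to 300 g for weighing out: with a fingertip push the large poise outward along the far beam until it drops into the 300 g notch, the third notch after its zero notch, and push the small poise on the near beam back towards the weighing platform until it drops into its zero notch; either may be done first. Push lightly; do not pinch the poises or lift the beam off its stop, and leave everything else on the bench where it stands. Finish with both poises seated in their notches and the hand clear of the scale.

Things in the scene. Friction and masses are not known exactly. Their poses are not given: they have to be found in the camera images.
- scale: Grey bench beam scale, 550 x 190 mm, bolted down; place and turn (up to 0.25 rad) vary. Origin: on the table under the middle of its two beams. Own x points across the beams (away from the robot at yaw 0), own -y outward along the beams, from weighing platform to trig post. The near beam lies at own x -32 mm, the far beam at +32 mm, each a 10 mm wide bar with notches in its top edge, 110 mm up.
- platform (a point): Centre of the top of the round steel weighing platform, 210 mm across, 134 mm above the table, at the inner end of the beams. It is empty and stays so.
- trig_loop (a point): Top of the steel loop on the trig post at the outer end of the beams, 40 mm wide, 136 mm above the table. Between it and the platform nothing of the scale stands higher than 113 mm except the two poises. A white plate with a black line for each notch lies between the beams.
- beam (a joint): Tilt of the beam frame (both beams together) about its knife edge, own y +85 mm of the scale, 104 mm up: 0 rad = its outer end rests on the lower stop, as it does throughout because the platform is empty. Lifting at a poise raises it (5 to 25 N upward), up to 0.05 rad.
- large_poise (a joint): Travel of the large poise on the far beam, m outward from its zero notch (the innermost, at the platform end): a notch every 0.032 for each 100 g, 0.096 = 300 g, 0.160 = 500 g (last). Hard stops at -0.0025 and 0.1625. It stays where it is left. About 7 N to climb out of a notch, 1 N between notches; within 4.5 mm of a notch's middle its spring roller snaps it in, ahead of the finger.
- small_poise (a joint): Travel of the small poise on the near beam, m outward from its zero notch (the innermost): a notch every 0.016 for each 10 g, the last at 0.160. Hard stops at -0.0025 and 0.1625. It stays where it is left. About 5 N to climb out of a notch, 1 N between notches; within 4 mm of a notch's middle its spring roller snaps it in, ahead of the finger.
- large_poise_pawl (a joint): Drop of the spring roller in the large poise, m: about 0.0008 while it rides on the teeth between notches, about 0.0042 when it has dropped into a notch. A 9 mm steel plunger on the poise's top sinks with it.
- small_poise_pawl (a joint): Drop of the spring roller in the small poise, m: about 0.0008 on the teeth, about 0.0038 in a notch. A 9 mm plunger on its top sinks with it.
- large_poise_top (a point): Centre of the top face of the large poise: a dark steel block, 40 mm long along the beam, 38 mm wide, captive on the far beam. Top 146 mm above the table, flat upright end faces from there down to 80 mm; a plunger stands about 5 mm out of the top. A thin pointer on its inner side marks its middle on the white plate.
- small_poise_top (a point): Centre of the top face of the small poise: a dark steel block, 26 mm long along the beam, 26 mm wide, captive on the near beam. Top 138 mm above the table, flat upright end faces down to 84 mm.
- large_zero (a point): Middle of the zero notch of the far beam, at the beam's top edge (110 mm up). The notches are 11 mm wide.
- large_300 (a point): Middle of the 300 g notch of the far beam, the third after the zero notch, at the beam's top edge (110 mm up).
- small_zero (a point): Middle of the zero notch of the near beam, at the beam's top edge (110 mm up). The notches are 9.5 mm wide.
- bake_cup_a: Paper baking cup, 68 mm across, 46 mm tall, between the robot and the scale. Origin under its centre.
- bake_cup_b: Another baking cup of the same kind.
- brass_weight: Brass weight with a knob, 42 mm across, 62 mm tall, beyond the trig post end of the scale. Origin under its centre.
- measure_cup: Steel measuring cup, 72 mm across, 50 mm tall, with a flat handle 85 mm long, on the far side of the scale. Origin under the cup's centre.
- jug: White plastic jug, 100 mm across, 125 mm tall, to the right. Origin under its centre.
- tub: White jar with a screw lid, 96 mm across, 135 mm tall, to the right. Origin under its centre.

How it is judged:
By the outcome, as a careful person would: the job done as asked, in the order asked, and still so for the second after the job is handed in, with the robot touching nothing.
It also fails if it takes over 48 s, if anything falls off the work surface, if the arm or the gripper's body presses on something with over 40 N, if the wrist force passes 120 N, or if a joint passes its speed limit or range.

## Working session

There is one attempt and no reset: what is moved stays moved. The work goes in short steps, Python scripts to look and compute and a tool call to move; the robot and the scene stay as the last step left them, time stands still between calls to the robot, and variables do not carry over. Pictures are saved under pics/ and viewed, at most 10 in all, crops included, and the job is handed in when it is done.

Besides the shell and the picture viewer there is one more tool, called after "Call:" as a command line: name --argument value ..., lists and objects as JSON in quotes. send_rows: Moves the arm, as the interface text tells. Its arguments: {"type":"object","properties":{"rows":{"type":"array","items":{"type":"object","properties":{"delta_pos":{"type":"array","items":{"type":"number"}},"turn":{"type":"array","items":{"type":"number"}},"jaw":{"type":"number"}}}},"squeeze":{"type":"number"}},"required":["rows"]}

```bash
mkdir -p pics; cat > h.py <<'E'
import cv2, numpy as np
from station import ctrl, viewer
def ray(cam,uv):
    i=viewer.camera_info(cam) if isinstance(cam,str) else cam
    p=cv2.undistortPoints(np.array([[uv]],float),np.array(i["camera_matrix"],float),np.array(i["dist_coeffs"],float))[0,0]
    T=np.array(i["T"]); return T[:3,3],T[:3,:3]@np.array([p[0],p[1],1])
def onz(cam,uv,z):
    o,d=ray(cam,uv); return o+d*(z-o[2])/d[2]
def pix(cam,P):
    i=viewer.camera_info(cam) if isinstance(cam,str) else cam
    T=np.linalg.inv(np.array(i["T"])); r=cv2.Rodrigues(T[:3,:3])[0]
    return cv2.projectPoints(np.array(P,float).reshape(-1,1,3),r,T[:3,3],np.array(i["camera_matrix"],float),np.array(i["dist_coeffs"],float))[0].reshape(-1,2)
E
python3 - <<'E'
from h import *
for c in("top","scene"):
    cv2.imwrite(f"pics/{c}0.png",viewer.camera(c)); i=viewer.camera_info(c); print(c,np.array(i["T"]).round(3).tolist(),i["camera_matrix"])
s=ctrl.read_state();print(s)
E
```

```text
top [[0.055, -0.971, 0.231, 0.297], [-0.999, -0.053, 0.014, -0.085], [-0.002, -0.232, -0.973, 1.294], [0.0, 0.0, 0.0, 1.0]] [[520.00765404   0.         314.03981859]
 [  0.         520.00765404 237.80501113]
 [  0.           0.           1.        ]]
scene [[0.729, 0.538, -0.422, 1.153], [0.684, -0.58, 0.442, -0.687], [-0.007, -0.611, -0.791, 1.203], [0.0, 0.0, 0.0, 1.0]] [[604.01860207   0.         322.6495569 ]
 [  0.         604.01860207 237.50096578]
 [  0.           0.           1.        ]]
{'time': 0.1, 'joint_positions': array([-1.23663097,  0.43512714,  0.02499853,  1.57397739, -0.01161843,
        1.13399561, -0.07502974]), 'qd': array([-0.00164701, -0.0014977 ,  0.00054369, -0.00288412, -0.00132526,
        0.00071344,  0.00062529]), 'tau': array([ 3.59984755e-03, -6.69118667e+01,  9.88289304e-01, -3.15133238e+01,
       -6.03953144e-02,  3.75290425e-02,  3.82738108e-05]), 'ee_pos': array([0.26423104, 0.56585264, 0.18695113]), 'orientation': array([ 2.16665244e-01,  9.76245721e-01, -6.75163744e-04, -8.94863485e-05]), 'force': array([-0.02634013,  0.49658207, -0.59003209]), 'wrist_torque': array([-0.00072234,  0.04423573,  0.00564095]), 'finger_force': 0.0, 'grip_width': 1.0003482213404247}
```

View pics/top0.png

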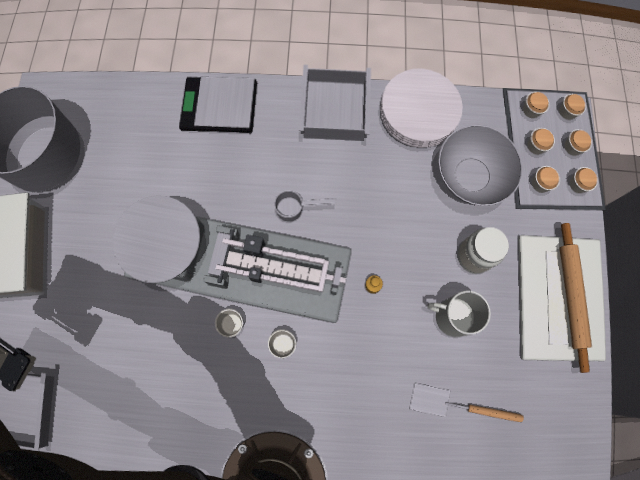

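View pics/scene0.png

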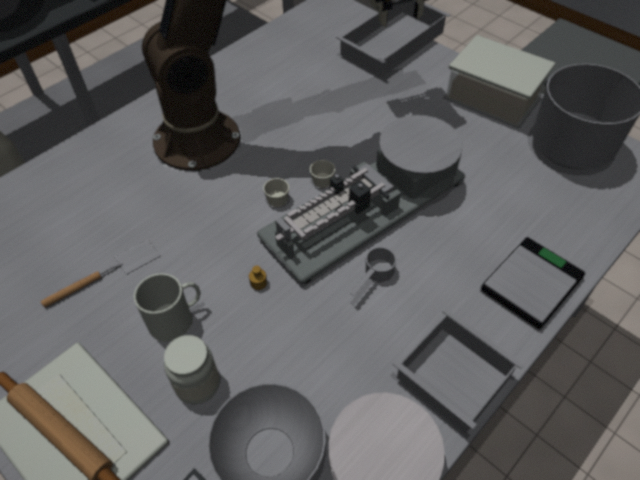

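The top view shows the platform at about (157,240), the large poise at about (254,243), the small poise at about (256,273) and the trig post at about (336,278). I'll enlarge that region.

```bash
python3 - <<'E'
from h import *
im=np.mean([viewer.camera("top").astype(float) for _ in range(4)],0).astype(np.uint8)
cv2.imwrite("pics/top_raw.png",im)
c=cv2.resize(im[215:325,205:355],None,fx=5.33,fy=5.33,interpolation=cv2.INTER_CUBIC); cv2.imwrite("pics/topcrop.png",c)
for n,uv,z in(("plat",(157,240),.134),("large",(254,241),.146),("small",(256,272),.138),("trig",(336,278),.136)): print(n,onz("top",uv,z).round(4))
E
```

```text
plat [0.5474 0.2969 0.134 ]
large [0.5548 0.0679 0.146 ]
small [0.4852 0.0587 0.138 ]
trig [ 0.4818 -0.1222  0.136 ]
```

View pics/topcrop.png

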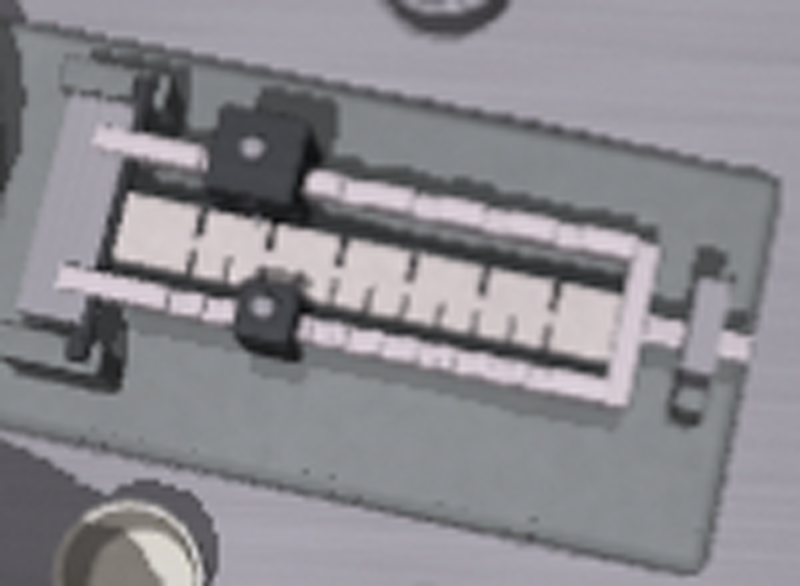

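The crop shows the large poise plunger at crop (253,148), the small poise plunger at (262,306), and the large-scale plate lines at about (200,225), (270,236), (341,250), (412,268), (485,280) and (556,292). The far beam runs from (100,137) to (650,243), and the near beam from (60,277) to (620,393).

```bash
cat > m.py <<'E'
from h import *
im=cv2.imread("pics/top_raw.png"); cc=lambda u,v:(205+(u+.5)/5.33-.5,215+(v+.5)/5.33-.5)
far=[onz("top",cc(*p),.11) for p in((105,138),(190,157),(345,187),(415,203),(560,232),(620,243))]
near=[onz("top",cc(*p),.11) for p in((65,277),(150,295),(340,335),(500,367),(590,385))]
plate=[onz("top",cc(*p),.108) for p in((200,220),(270,234),(341,250),(412,264),(485,280),(556,294))]
def fit(P):
    vx,vy,x,y=cv2.fitLine(np.array(P)[:,:2].astype(np.float32),cv2.DIST_L2,0,.01,.01).ravel(); s=-1 if vy>0 else 1
    return np.array([vx*s,vy*s]),np.array([x,y])
df,pf=fit(far);dn,pn=fit(near);d=df+dn;d/=np.linalg.norm(d);n=np.array([-d[1],d[0]])
print("yaw",np.arctan2(df[0],-df[1]),np.arctan2(dn[0],-dn[1]),"sep",(pf-pn)@n)
o=(pf+pn)/2; 
# centre line: middle between beams
o=pn+n*((pf-pn)@n)/2
print("out dir",d,"n",n,"centre pt",o)
L=onz("top",cc(253,148),.151);S=onz("top",cc(262,306),.143);W=onz("top",(157,240),.134);t=onz("top",cc(708,325),.136)
for k,P in(("L",L),("S",S),("plat",W),("trig",t),*[("pl%d"%i,p) for i,p in enumerate(plate)]):
    print(k,P.round(4),"along",((P[:2]-o)@d).round(4),"across",((P[:2]-o)@n).round(4))
E
python3 m.py
```

```text
yaw -0.14942987 -0.14737017 sep 0.06362711
out dir [-0.14785592 -0.9890089 ] n [ 0.9890089  -0.14785592] centre pt [0.51128525 0.03330869]
L [0.5503 0.0714 0.151 ] along -0.0434 across 0.0329
S [0.4841 0.0631 0.143 ] along -0.0255 across -0.0313
plat [0.5474 0.2969 0.134 ] along -0.266 across -0.0032
trig [ 0.4875 -0.1251  0.136 ] along 0.1602 across -0.0001
pl0 [0.5263 0.0979 0.108 ] along -0.0661 across 0.0053
pl1 [0.5218 0.0667 0.108 ] along -0.0346 across 0.0054
pl2 [0.5164 0.0351 0.108 ] along -0.0025 across 0.0048
pl3 [0.5119 0.0037 0.108 ] along 0.0292 across 0.005
pl4 [ 0.5066 -0.0285  0.108 ] along 0.0618 across 0.0045
pl5 [ 0.5022 -0.0596  0.108 ] along 0.0932 across 0.0047
```

Call:
send_rows --rows '[{"delta_pos":[0,0,-1],"turn":[0,0,-8.25],"jaw":-1},{"delta_pos":[0,0,-1],"turn":[0,0,-8.25],"jaw":-1},{"delta_pos":[-3.5,-3.9,0],"turn":[0,0,0],"jaw":-1},{"delta_pos":[-3.5,-3.9,0],"turn":[0,0,0],"jaw":-1},{"delta_pos":[-3.5,-3.9,0],"turn":[0,0,0],"jaw":-1},{"delta_pos":[-3.5,-3.9,0],"turn":[0,0,0],"jaw":-1},{"delta_pos":[-3.5,-3.9,0],"turn":[0,0,0],"jaw":-1},{"delta_pos":[-3.5,-3.9,0],"turn":[0,0,0],"jaw":-1},{"delta_pos":[-3.5,-3.9,0],"turn":[0,0,0],"jaw":-1},{"delta_pos":[-3.5,-3.9,0],"turn":[0,0,0],"jaw":-1},{"delta_pos":[-3.5,-3.9,0],"turn":[0,0,0],"jaw":-1},{"delta_pos":[-3.5,-3.9,0],"turn":[0,0,0],"jaw":-1}]'

```text
time: 1.8
ee_pos: [0.5535, 0.1273, 0.2078]
orientation: [0.074, 0.997, 0.0, 0.0]
force: [0.6, 0.9, -0.3]
grip_width: 0.005
finger_force: 0.0
```

```bash
cat > st.py <<'E'
from h import *
from scipy.spatial.transform import Rotation as R
s=ctrl.read_state();o=np.array([.51128525,.03330869]);d=np.array([-.14785592,-.9890089]);n=np.array([.9890089,-.14785592])
p=s["ee_pos"];q=p[:2]-o;f=s["force"]
print("t",round(s["time"],2),"along %.4f across %.4f z %.4f"%(q@d,q@n,p[2]),"F along %.1f across %.1f z %.1f"%(f[:2]@d,f[:2]@n,f[2]),"grip",s["grip_width"].round(3))
Rm=R.from_quat(s["orientation"]).as_matrix();print("x.n %.3f y.d %.3f z %.4f yawerr %.4f"%(Rm[:2,0]@n,Rm[:2,1]@d,Rm[2,2],Rm[:2,0]@d))
E
python3 st.py; python3 - <<'E'
from h import *
im=viewer.camera("wrist");cv2.imwrite("pics/w1.png",im)
E
```

```text
Traceback (most recent call last):
  File "st.py", line 5, in <module>
    print("t",round(s["time"],2),"along %.4f across %.4f z %.4f"%(q@d,q@n,p[2]),"F along %.1f across %.1f z %.1f"%(f[:2]@d,f[:2]@n,f[2]),"grip",s["grip_width"].round(3))
                                                                                                                                                ^^^^^^^^^^^^^^^^^^^^^
AttributeError: 'float' object has no attribute 'round'
```

View pics/w1.png

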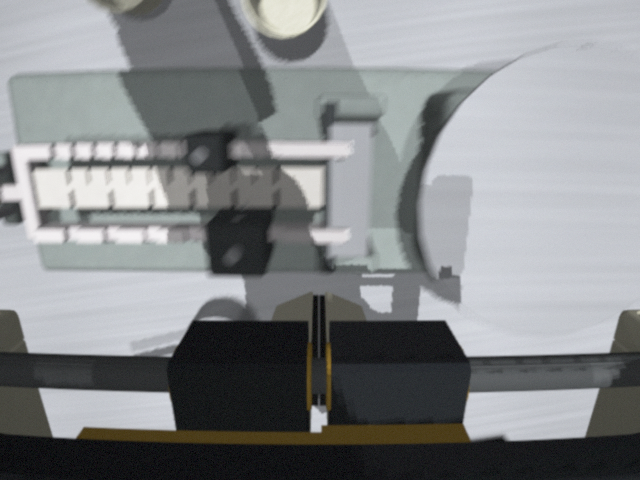

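The wrist view (slightly blurred, arm shadow across it) shows the large plunger at about (233,252), the small one at (203,152), and the closed fingertips at (320,300). I'll check the top-view estimates against it.

```bash
sed -i 's/s\["grip_width"\].round(3)/s["grip_width"]/' st.py; python3 st.py; cat > w.py <<'E'
import sys
from h import *
o=np.array([.51128525,.03330869]);d=np.array([-.14785592,-.9890089]);n=np.array([.9890089,-.14785592])
i=viewer.camera_info("wrist"); im=np.mean([viewer.camera("wrist").astype(float) for _ in range(3)],0).astype(np.uint8)
c=im[110:290,0:360]; c=cv2.resize(c,None,fx=2.2,fy=2.2,interpolation=cv2.INTER_CUBIC)
c=(255*(c/255.)**.55).astype(np.uint8)
def W(a,b,z): return np.r_[o+d*a+n*b,z]
for k in range(6):
    for b,z in((.005,.108),(.032,.11)):
        u,v=(pix(i,[W(-.0664+.0319*k,b,z)])[0]-[0,110])*2.2; cv2.circle(c,(int(u),int(v)),3,(0,0,255),1)
for a,b,z in((-.0434,.0329,.151),(-.0255,-.0313,.143)):
    u,v=(pix(i,[W(a,b,z)])[0]-[0,110])*2.2; cv2.circle(c,(int(u),int(v)),4,(0,255,255),1)
cv2.imwrite(sys.argv[1],c)
E
python3 w.py pics/w2.png
```

```text
t 1.85 along -0.0914 across 0.0328 z 0.2079 F along 6.5 across 4.3 z 0.4 grip 0.005517075015986571
x.n -1.000 y.d -1.000 z -1.0000 yawerr -0.0085
```

View pics/w2.png

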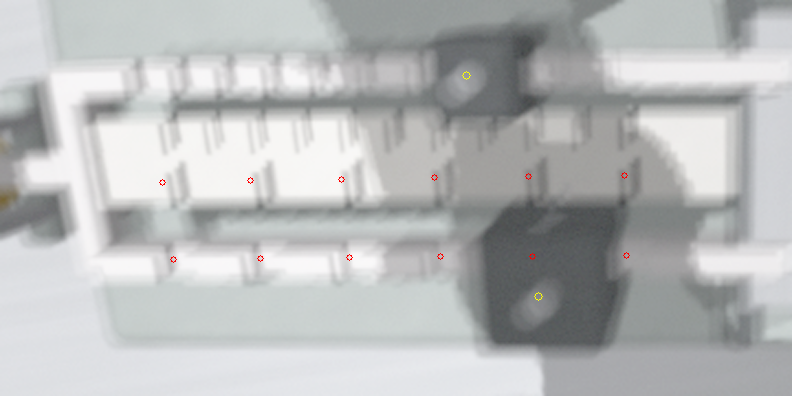

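The overlay agrees with the plate lines (zero line at crop (630,175), 500 g at (172,180)) and with both plungers to within about 2 mm. Next I'll descend behind the large poise.

Call:
send_rows --rows '[{"delta_pos":[0,0.4,0],"turn":[0,0,-0.5],"jaw":-1},{"delta_pos":[0,0,2.2],"turn":[0,0,0],"jaw":-1},{"delta_pos":[0,0,2.2],"turn":[0,0,0],"jaw":-1},{"delta_pos":[0,0,2.2],"turn":[0,0,0],"jaw":-1},{"delta_pos":[0,0,1.8],"turn":[0,0,0],"jaw":-1},{"delta_pos":[0,0,0],"turn":[0,0,0],"jaw":-1},{"delta_pos":[0,0,0],"turn":[0,0,0],"jaw":-1}]'

```text
time: 2.88
ee_pos: [0.5534, 0.1338, 0.1244]
orientation: [0.069, 0.998, 0.0, 0.0]
force: [0.3, -1.0, 0.3]
grip_width: 0.006
finger_force: 0.0
```

```bash
python3 st.py; sleep 0; python3 st.py
```

```text
t 2.88 along -0.1056 across 0.0268 z 0.1244 F along 1.0 across 0.4 z 0.3 grip 0.005546843654020103
x.n -1.000 y.d -1.000 z -1.0000 yawerr 0.0099
t 2.88 along -0.1056 across 0.0268 z 0.1244 F along 1.0 across 0.4 z 0.3 grip 0.005546843654020103
x.n -1.000 y.d -1.000 z -1.0000 yawerr 0.0099
```

Call:
send_rows --rows '[{"delta_pos":[-0.25,-0.3,0],"turn":[0,0,0.5],"jaw":-1},{"delta_pos":[-0.25,-0.3,0],"turn":[0,0,0],"jaw":-1},{"delta_pos":[0,-0.3,0],"turn":[0,0,0],"jaw":-1},{"delta_pos":[0,-0.2,0],"turn":[0,0,0],"jaw":-1},{"delta_pos":[0,-0.2,0],"turn":[0,0,0],"jaw":-1}]'

```text
time: 3.5
ee_pos: [0.5563, 0.1189, 0.1237]
orientation: [0.074, 0.997, 0.0, 0.0]
force: [0.2, 0.8, 0.5]
grip_width: 0.006
finger_force: 0.0
```

```bash
python3 st.py
```

```text
t 3.5 along -0.0913 across 0.0318 z 0.1237 F along -0.8 across 0.1 z 0.5 grip 0.006215265211059056
x.n -1.000 y.d -1.000 z -1.0000 yawerr -0.0006
```

Call:
send_rows --rows '[{"delta_pos":[0,-0.2,0],"turn":[0,0,0],"jaw":-1},{"delta_pos":[0,-0.2,0],"turn":[0,0,0],"jaw":-1}]'

```text
time: 3.75
ee_pos: [0.5557, 0.115, 0.1236]
orientation: [0.074, 0.997, 0.0, 0.0]
force: [1.1, 1.0, -0.9]
grip_width: 0.005
finger_force: 0.0
```

```bash
python3 st.py
```

```text
t 3.75 along -0.0874 across 0.0319 z 0.1236 F along -1.2 across 0.9 z -0.9 grip 0.005289840203763673
x.n -1.000 y.d -1.000 z -1.0000 yawerr -0.0004
```

Call:
send_rows --rows '[{"delta_pos":[0,-0.2,0],"turn":[0,0,0],"jaw":-1},{"delta_pos":[0,-0.2,0],"turn":[0,0,0],"jaw":-1}]'

```text
time: 4.0
ee_pos: [0.5551, 0.1111, 0.1236]
orientation: [0.074, 0.997, 0.0, -0.0]
force: [-0.3, 1.6, -0.3]
grip_width: 0.005
finger_force: 0.0
```

```bash
python3 st.py
```

```text
t 4.0 along -0.0834 across 0.0318 z 0.1236 F along -1.5 across -0.6 z -0.3 grip 0.004616819206413216
x.n -1.000 y.d -1.000 z -1.0000 yawerr -0.0005
```

Call:
send_rows --rows '[{"delta_pos":[0,-0.2,0],"turn":[0,0,0],"jaw":-1}]'

```text
time: 4.12
ee_pos: [0.5548, 0.1091, 0.1236]
orientation: [0.074, 0.997, 0.0, 0.0]
force: [0.9, -0.1, -0.1]
grip_width: 0.005
finger_force: 0.0
```

Call:
send_rows --rows '[{"delta_pos":[0,-0.2,0],"turn":[0,0,0],"jaw":-1}]'

```text
time: 4.25
ee_pos: [0.5545, 0.1071, 0.1236]
orientation: [0.074, 0.997, 0.0, -0.0]
force: [-0.2, -0.5, -0.5]
grip_width: 0.005
finger_force: 0.0
```

Call:
send_rows --rows '[{"delta_pos":[0,-0.2,0],"turn":[0,0,0],"jaw":-1}]'

```text
time: 4.38
ee_pos: [0.5542, 0.1051, 0.1237]
orientation: [0.074, 0.997, 0.0, 0.0]
force: [-0.7, 1.1, 0.1]
grip_width: 0.008
finger_force: 0.0
```

Call:
send_rows --rows '[{"delta_pos":[0,-0.2,0],"turn":[0,0,0],"jaw":-1}]'

```text
time: 4.5
ee_pos: [0.554, 0.1031, 0.1236]
orientation: [0.074, 0.997, 0.0, 0.0]
force: [0.4, -0.1, 0.3]
grip_width: 0.008
finger_force: 0.0
```

Call:
send_rows --rows '[{"delta_pos":[0,-0.2,0],"turn":[0,0,0],"jaw":-1}]'

```text
time: 4.62
ee_pos: [0.5536, 0.1011, 0.1236]
orientation: [0.074, 0.997, 0.0, 0.0]
force: [0.1, 0.6, 0.0]
grip_width: 0.007
finger_force: 0.0
```

Call:
send_rows --rows '[{"delta_pos":[0,-0.2,0],"turn":[0,0,0],"jaw":-1}]'

```text
time: 4.75
ee_pos: [0.5534, 0.0992, 0.1236]
orientation: [0.074, 0.997, 0.0, 0.0]
force: [-0.4, 0.0, 0.4]
grip_width: 0.004
finger_force: 0.0
```

```bash
python3 st.py;python3 w.py pics/w3.png
```

```text
t 4.75 along -0.0714 across 0.0319 z 0.1236 F along 0.0 across -0.4 z 0.4 grip 0.004003842174504515
x.n -1.000 y.d -1.000 z -1.0000 yawerr -0.0005
```

View pics/w3.png

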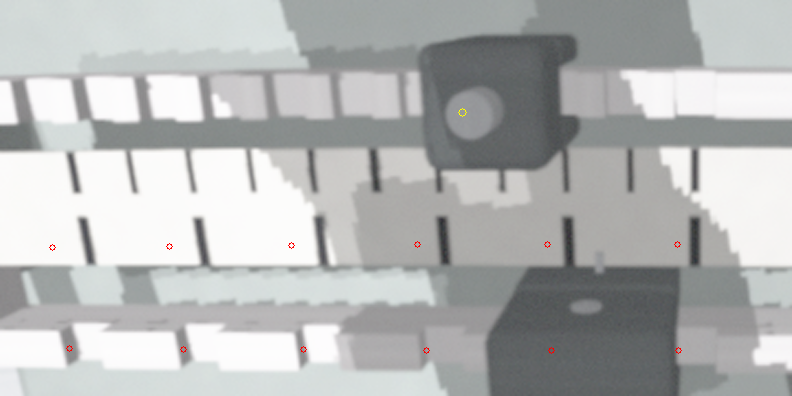

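The wrist crop is now sharp. The large poise's pointer is at (599,262), between plate lines 0 at (694,240) and 1 at (568,240), so its travel is about 24 mm. The small poise's plunger is at (475,113). I'll continue pushing and watch the force for notch 1.

Call:
send_rows --rows '[{"delta_pos":[0,-0.2,0],"turn":[0,0,0],"jaw":-1}]'

```text
time: 5.03
ee_pos: [0.5531, 0.0975, 0.1236]
orientation: [0.074, 0.997, 0.0, 0.0]
force: [-0.6, -0.3, -0.3]
grip_width: 0.003
finger_force: 0.0
```

Call:
send_rows --rows '[{"delta_pos":[0,-0.2,0],"turn":[0,0,0],"jaw":-1}]'

```text
time: 5.15
ee_pos: [0.5527, 0.0953, 0.1236]
orientation: [0.074, 0.997, -0.0, -0.0]
force: [-0.3, -1.1, -0.2]
grip_width: 0.005
finger_force: 0.0
```

Call:
send_rows --rows '[{"delta_pos":[0,-0.2,0],"turn":[0,0,0],"jaw":-1}]'

```text
time: 5.28
ee_pos: [0.5524, 0.0932, 0.1236]
orientation: [0.074, 0.997, 0.0, 0.0]
force: [-0.4, 0.3, -0.0]
grip_width: 0.007
finger_force: 0.0
```

Call:
send_rows --rows '[{"delta_pos":[0,-0.2,0],"turn":[0,0,0],"jaw":-1}]'

```text
time: 5.4
ee_pos: [0.5522, 0.0912, 0.1236]
orientation: [0.074, 0.997, 0.0, 0.0]
force: [-0.4, 0.2, 1.0]
grip_width: 0.004
finger_force: 0.0
```

Call:
send_rows --rows '[{"delta_pos":[0,-0.2,0],"turn":[0,0,0],"jaw":-1}]'

```text
time: 5.52
ee_pos: [0.5519, 0.0893, 0.1236]
orientation: [0.074, 0.997, 0.0, 0.0]
force: [-0.5, -0.4, -0.2]
grip_width: 0.008
finger_force: 0.0
```

Call:
send_rows --rows '[{"delta_pos":[0,-0.2,0],"turn":[0,0,0],"jaw":-1}]'

```text
time: 5.65
ee_pos: [0.5516, 0.0873, 0.1236]
orientation: [0.074, 0.997, 0.0, 0.0]
force: [0.1, 0.2, -0.3]
grip_width: 0.008
finger_force: 0.0
```

Call:
send_rows --rows '[{"delta_pos":[0,-0.2,0],"turn":[0,0,0],"jaw":-1}]'

```text
time: 5.78
ee_pos: [0.5512, 0.0854, 0.1236]
orientation: [0.074, 0.997, 0.0, -0.0]
force: [-0.2, -0.3, -0.6]
grip_width: -0.002
finger_force: 0.0
```

Call:
send_rows --rows '[{"delta_pos":[0,-0.2,0],"turn":[0,0,0],"jaw":-1}]'

```text
time: 5.9
ee_pos: [0.551, 0.0834, 0.1236]
orientation: [0.074, 0.997, 0.0, 0.0]
force: [-0.7, -0.0, 0.9]
grip_width: 0.004
finger_force: 0.0
```

Call:
send_rows --rows '[{"delta_pos":[0,-0.2,0],"turn":[0,0,0],"jaw":-1}]'

```text
time: 6.02
ee_pos: [0.5507, 0.0814, 0.1237]
orientation: [0.074, 0.997, 0.0, 0.0]
force: [-0.1, -0.1, 0.0]
grip_width: 0.002
finger_force: 0.0
```

Call:
send_rows --rows '[{"delta_pos":[0,-0.2,0],"turn":[0,0,0],"jaw":-1}]'

```text
time: 6.15
ee_pos: [0.5504, 0.0794, 0.1236]
orientation: [0.074, 0.997, 0.0, 0.0]
force: [0.8, -1.2, -0.6]
grip_width: 0.004
finger_force: 0.0
```

```bash
python3 st.py
```

```text
t 6.15 along -0.0514 across 0.0319 z 0.1236 F along 1.1 across 1.0 z -0.6 grip 0.004333682550271119
x.n -1.000 y.d -1.000 z -1.0000 yawerr -0.0004
```

```bash
python3 w.py pics/w4.png
```

```text
(no output)
```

View pics/w4.png

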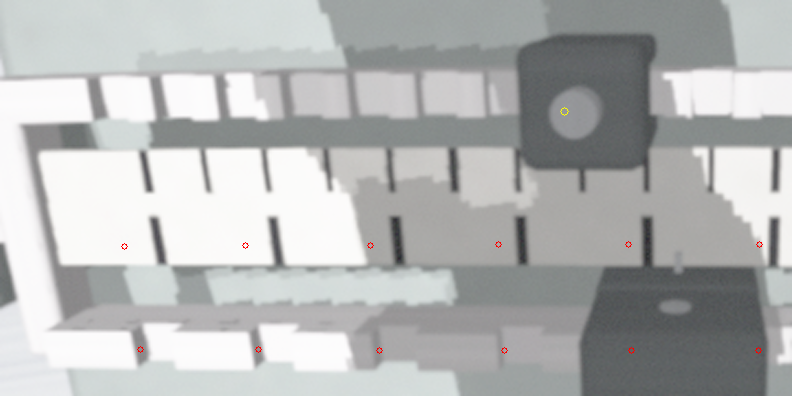

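The pointer is at (678,260), still about 24 mm of travel, so the finger is not touching the poise. I'll project the TCP into the wrist view and look at the whole frame.

```bash
python3 - <<'E'
from h import *
o=np.array([.51128525,.03330869]);d=np.array([-.14785592,-.9890089]);n=np.array([.9890089,-.14785592])
i=viewer.camera_info("wrist");s=ctrl.read_state();im=viewer.camera("wrist")
print("cam",np.array(i["T"]).round(3).tolist());print("tcp px",pix(i,[s["ee_pos"]]), pix(i,[s["ee_pos"]+[0,0,.019]]))
for nm,uv,z in(("Lpl",(676/2.2,110+307/2.2),.151),("Spl",(575/2.2,110+113/2.2),.143),("line0",(773/2.2,110+240/2.2),.108),("line4",(274/2.2,110+240/2.2),.108)):
    q=onz(i,uv,z)[:2]-o;print(nm,(q@d).round(4),(q@n).round(4))
im=(255*(im/255.)**.6).astype(np.uint8);cv2.imwrite("pics/w5.png",im)
E
```

```text
cam [[0.15, 0.94, 0.305, 0.467], [0.989, -0.142, -0.047, 0.093], [-0.001, 0.309, -0.951, 0.321], [0.0, 0.0, 0.0, 1.0]]
tcp px [[317.24101809 278.83431716]] [[317.09442002 294.52698839]]
Lpl -0.0472 0.0063
Spl -0.0276 -0.031
line0 -0.0696 0.004
line4 0.0536 0.0036
```

View pics/w5.png

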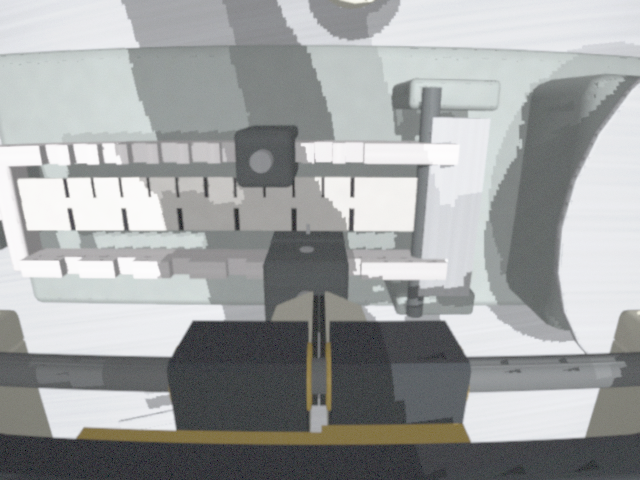

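The mark at (307,249) is on the poise's side face rather than the plunger, and the fingers at (318,292) overlap the poise silhouette. I'll project the poise box and check from the other cameras.

```bash
python3 - <<'E'
from h import *
o=np.array([.51128525,.03330869]);d=np.array([-.14785592,-.9890089]);n=np.array([.9890089,-.14785592])
W=lambda a,b,z:np.r_[o+d*a+n*b,z]
for b in(.013,.051):
  for a in(-.0634,-.0234):
    for z in(.08,.146): print("wrist",a,b,z,pix("wrist",[W(a,b,z)]).round(0)[0])
s=ctrl.read_state()["ee_pos"]; print("scene tcp",pix("scene",[s]),"top tcp",pix("top",[s]))
out=[]
for c in("scene","top"):
    im=viewer.camera(c);cv2.imwrite(f"pics/{c}_raw2.png",im)
    u,v=pix(c,[W(-.04,.02,.12)])[0].astype(int)
    out.append(cv2.resize(im[v-40:v+60,u-40:u+40] if c=="scene" else im[v-50:v+50,u-40:u+40],None,fx=5,fy=5,interpolation=cv2.INTER_CUBIC)); print(c,u,v)
cv2.imwrite("pics/both.png",(255*(np.hstack(out)/255.)**.6).astype(np.uint8))
E
```

```text
wrist -0.0634 0.013 0.08 [337. 222.]
wrist -0.0634 0.013 0.146 [343. 260.]
wrist -0.0234 0.013 0.08 [271. 222.]
wrist -0.0234 0.013 0.146 [255. 260.]
wrist -0.0634 0.051 0.08 [336. 280.]
wrist -0.0634 0.051 0.146 [342. 333.]
wrist -0.0234 0.051 0.08 [273. 280.]
wrist -0.0234 0.051 0.146 [259. 333.]
scene tcp [[361.08524202 191.99684325]] top tcp [[249.9718135  244.75007594]]
scene 354 192
top 253 250
```

View pics/both.png

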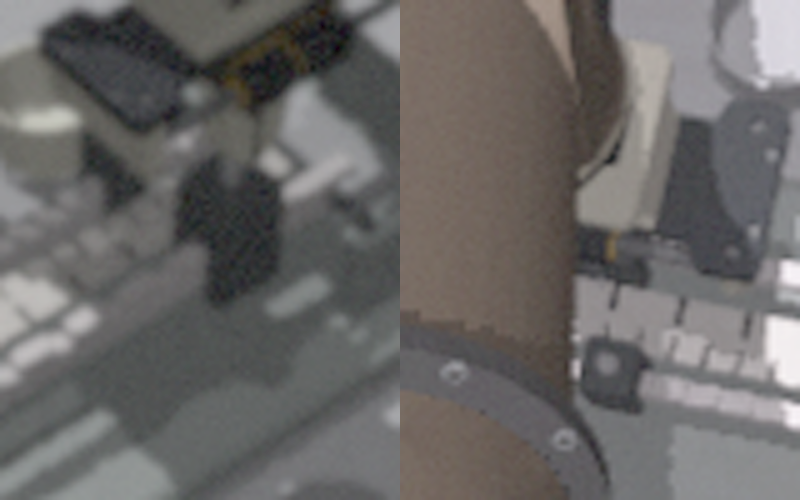

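Both views agree. Pixel row 292 puts the visible end of the closed fingers about 17 mm above the nominal TCP, so the tip passed over the top of the poise without touching it. I'll lift, go back, and come down lower: TCP at 0.114, which still clears the 113 mm parts.

Call:
send_rows --rows '[{"delta_pos":[0,0,-1.5],"turn":[0,0,0],"jaw":-1},{"delta_pos":[0,0,-1.5],"turn":[0,0,0],"jaw":-1},{"delta_pos":[0,1.7,0],"turn":[0,0,0],"jaw":-1},{"delta_pos":[0,1.7,0],"turn":[0,0,0],"jaw":-1},{"delta_pos":[0,1.6,0],"turn":[0,0,0],"jaw":-1},{"delta_pos":[0,0,1.4],"turn":[0,0,0],"jaw":-1},{"delta_pos":[0,0,1.4],"turn":[0,0,0],"jaw":-1},{"delta_pos":[0,0,0.8],"turn":[0,0,0],"jaw":-1},{"delta_pos":[0,0,0.35],"turn":[0,0,0],"jaw":-1},{"delta_pos":[0,0,0],"turn":[0,0,0],"jaw":-1}]'

```text
time: 7.7
ee_pos: [0.5578, 0.1286, 0.114]
orientation: [0.075, 0.997, -0.0, -0.0]
force: [-0.1, 0.5, 0.7]
grip_width: 0.002
finger_force: 0.0
```

```bash
python3 st.py; python3 - <<'E'
from h import *
# colour profile up the finger column in wrist image: where does the finger begin
im=viewer.camera("wrist").astype(int)
for v in range(262,316,4): print(v,[tuple(im[v,u]) for u in(296,306,312,325,335)])
print(pix("wrist",[ctrl.read_state()["ee_pos"]]))
E
```

```text
t 7.7 along -0.1011 across 0.0319 z 0.1140 F along -0.5 across -0.2 z 0.7 grip 0.0022130836870923494
x.n -1.000 y.d -1.000 z -1.0000 yawerr -0.0010
262 [(np.int64(102), np.int64(101), np.int64(102)), (np.int64(103), np.int64(101), np.int64(103)), (np.int64(99), np.int64(98), np.int64(101)), (np.int64(83), np.int64(80), np.int64(82)), (np.int64(200), np.int64(195), np.int64(191))]
266 [(np.int64(107), np.int64(105), np.int64(109)), (np.int64(106), np.int64(104), np.int64(107)), (np.int64(107), np.int64(105), np.int64(106)), (np.int64(102), np.int64(101), np.int64(104)), (np.int64(157), np.int64(156), np.int64(156))]
270 [(np.int64(128), np.int64(127), np.int64(130)), (np.int64(129), np.int64(127), np.int64(130)), (np.int64(129), np.int64(126), np.int64(129)), (np.int64(131), np.int64(130), np.int64(132)), (np.int64(238), np.int64(237), np.int64(239))]
274 [(np.int64(129), np.int64(127), np.int64(129)), (np.int64(128), np.int64(127), np.int64(130)), (np.int64(130), np.int64(127), np.int64(132)), (np.int64(132), np.int64(130), np.int64(131)), (np.int64(242), np.int64(240), np.int64(242)
[... 1674 characters left out ...]
.int64(106), np.int64(107)), (np.int64(96), np.int64(104), np.int64(107)), (np.int64(72), np.int64(80), np.int64(82)), (np.int64(74), np.int64(80), np.int64(81)), (np.int64(97), np.int64(107), np.int64(108))]
310 [(np.int64(96), np.int64(106), np.int64(107)), (np.int64(94), np.int64(102), np.int64(105)), (np.int64(58), np.int64(67), np.int64(68)), (np.int64(61), np.int64(69), np.int64(69)), (np.int64(96), np.int64(105), np.int64(108))]
314 [(np.int64(94), np.int64(104), np.int64(105)), (np.int64(93), np.int64(103), np.int64(105)), (np.int64(59), np.int64(65), np.int64(65)), (np.int64(63), np.int64(68), np.int64(68)), (np.int64(93), np.int64(102), np.int64(104))]
[[317.25599154 278.85766146]]
```

```bash
python3 - <<'E'
from h import *
s=ctrl.read_state()["ee_pos"]; a=cv2.imread("pics/scene0.png").astype(int)
b=np.mean([viewer.camera("scene").astype(float) for _ in range(4)],0).astype(int)
for dz in(0,.01,.02,.03,.05): print(dz,pix("scene",[s+[0,0,dz]]).round(1)[0])
u,v=pix("scene",[s])[0].astype(int)
g=b.sum(2)//3; g0=a.sum(2)//3
print("cols",u-14,"..",u+14)
for r in range(v-22,v+8): print(r," ".join("%3d"%x for x in g[r,u-14:u+15]),"|"," ".join("%3d"%x for x in g0[r,u-8:u+9]))
E
```

```text
0 [376.5 185.1]
0.01 [376.8 182.3]
0.02 [377.1 179.5]
0.03 [377.3 176.6]
0.05 [377.9 170.8]
cols 362 .. 390
163  29  27  27  27  31  58  90 100  81  56  44  35  27  22  23  25  28  27  21  10   9   8   7   9  14  17  24  27  36 |  76  71  71  76  80  86  90  82  60  41  30  28  35  32  33  30  34
164  29  28  30  26  32  59  92 100  81  54  41  33  26  24  23  22  26  26  21  13   9  10  13  19  27  28  29  31  32 |  91  85  82  86  92  95  95  83  58  38  30  30  34  29  34  32  29
165  30  29  26  24  29  55  82  89  69  47  33  28  26  26  28  27  26  25  17  10  14  19  26  35  39  39  35  32  33 | 108 105  98  98  98 100  96  86  62  42  30  34  31  32  33  33  33
166  27  25  21  17  22  44  68  69  54  38  31  28  30  33  36  35  31  25  19  14  19  31  42  45  47  40  33  33  32 | 115 113 107 100 100  99  96  89  68  45  34  34  31  33  33  32  34
167  22  21  17  11  18  32  48  48  40  34  32  32  36  42  47  46  42  32  25  22  32  41  49  51  47  41  36  33  32 | 117 115 113 109 105 101  98  90  70  49  33  27  32  31  33  34  30
168  20  14  13  16  19  25  35  36  36  3
[... 4007 characters left out ...]
  59  57  53  48  42  40  42  46  47  48  46  46  45  43  44 |  45  49  73 112 134 144 144 136 125 108  86  64  56  71  97 109 114
190  16  19  18  18  19  20  19  20  33  49  59  59  59  57  56  54  50  39  31  30  36  40  43  45  45  45  45  43  44 |  39  41  79 121 140 138 130 112  92  75  59  42  44  58  80  97 106
191  17  16  19  17  16  18  17  20  34  50  56  57  56  54  53  52  47  37  24  20  26  34  36  40  42  44  43  43  47 |  27  38  80 117 130 116  96  80  63  56  49  41  38  45  61  75  80
192  18  18  16  16  18  16  17  21  33  48  54  54  53  54  53  52  48  38  28  21  19  22  28  32  36  41  45  50  53 |  16  33  70 101 104  87  66  54  51  50  46  40  37  38  46  52  56
```

Scene and wrist both put the closed fingertip about 30 mm above the reported TCP. I'll descend slowly and watch the vertical force.

Call:
send_rows --rows '[{"delta_pos":[0,0,0.4],"turn":[0,0,0],"jaw":-1},{"delta_pos":[0,0,0.2],"turn":[0,0,0],"jaw":-1}]'

```text
time: 8.2
ee_pos: [0.5577, 0.129, 0.1079]
orientation: [0.074, 0.997, -0.0, -0.0]
force: [-0.9, -0.1, 0.5]
grip_width: 0.006
finger_force: 0.0
```

Call:
send_rows --rows '[{"delta_pos":[0,0,0.3],"turn":[0,0,0],"jaw":-1}]'

```text
time: 8.32
ee_pos: [0.5578, 0.1289, 0.1049]
orientation: [0.074, 0.997, 0.0, 0.0]
force: [0.2, 0.2, 0.0]
grip_width: 0.006
finger_force: 0.0
```

Call:
send_rows --rows '[{"delta_pos":[0,0,0.3],"turn":[0,0,0],"jaw":-1}]'

```text
time: 8.45
ee_pos: [0.5578, 0.129, 0.1019]
orientation: [0.074, 0.997, -0.0, -0.0]
force: [0.5, 0.0, -0.8]
grip_width: 0.004
finger_force: 0.0
```

Call:
send_rows --rows '[{"delta_pos":[0,0,0.3],"turn":[0,0,0],"jaw":-1}]'

```text
time: 8.57
ee_pos: [0.5578, 0.129, 0.0989]
orientation: [0.074, 0.997, -0.0, -0.0]
force: [0.1, -0.1, -0.8]
grip_width: 0.004
finger_force: 0.0
```

```bash
python3 st.py; python3 - <<'E'
from h import *
s=ctrl.read_state()["ee_pos"]
b=np.mean([viewer.camera("scene").astype(float) for _ in range(4)],0).astype(int).sum(2)//3
for dz in(0,.02,.03): print(dz,pix("scene",[s+[0,0,dz]]).round(1)[0])
u,v=pix("scene",[s])[0].astype(int)
for r in range(v-18,v+4): print(r," ".join("%3d"%x for x in b[r,u-8:u+12]))
E
```

```text
t 8.57 along -0.1015 across 0.0318 z 0.0989 F along 0.1 across 0.1 z -0.8 grip 0.004365300519426364
x.n -1.000 y.d -1.000 z -1.0000 yawerr -0.0005
0 [376.1 189.3]
0.02 [376.6 183.7]
0.03 [376.9 180.9]
171  54  53  42  36  31  31  33  36  41  39  31  21  13  18  31  41  47  48  44  37
172  38  38  36  32  33  37  42  47  48  46  39  28  24  29  40  48  50  49  43  37
173  32  34  32  35  38  43  47  51  51  52  48  41  31  33  43  51  51  49  42  35
174  41  44  43  43  45  47  48  51  51  51  50  45  37  37  45  52  50  49  42  34
175  60  64  55  50  48  49  50  51  51  51  52  47  39  37  45  52  53  47  39  34
176  76  80  70  58  52  50  50  51  52  52  52  46  38  39  48  54  58  54  44  36
177  79  87  84  72  60  53  51  52  52  54  51  47  39  40  52  63  69  65  52  39
178  69  83  89  86  75  63  55  52  52  53  52  46  40  45  59  75  82  77  63  49
179  57  69  83  90  87  79  65  58  53  52  51  46  40  51  71  89  94  90  78  60
180  62  57  65  79  89  89  80  70  61  57  54  49  49  65  82  95 100  97  87  69
181  86  66  55  62  77  86  90  85  77  71  65  63  69  80
[... 248 characters left out ...]
  67  64  65  59  51  49  48
185  73  80  78  65  48  39  42  57  69  76  73  67  62  60  59  56  52  49  48  48
186  47  54  56  54  44  36  40  50  60  64  63  61  59  58  55  53  52  48  49  49
187  29  37  42  45  45  47  51  56  59  60  59  58  55  54  52  49  49  49  49  49
188  20  24  35  44  50  55  58  59  60  59  56  54  52  48  47  48  47  47  48  47
189  18  22  33  47  57  59  60  59  58  57  54  48  41  40  43  47  46  48  46  46
190  16  23  33  50  58  60  59  58  56  54  50  41  31  28  34  42  45  45  45  45
191  18  21  34  50  57  57  56  54  53  52  47  35  25  22  27  32  37  40  41  43
192  15  21  34  48  56  56  55  53  51  52  47  39  27  22  21  23  27  30  37  41
```

Call:
send_rows --rows '[{"delta_pos":[0,-0.2,0.4],"turn":[0,0,0],"jaw":-1},{"delta_pos":[0,-0.25,0],"turn":[0,0,0],"jaw":-1},{"delta_pos":[0,-0.25,0],"turn":[0,0,0],"jaw":-1}]'

```text
time: 9.15
ee_pos: [0.5567, 0.1217, 0.0951]
orientation: [0.074, 0.997, -0.0, -0.0]
force: [0.6, 0.7, -0.2]
grip_width: 0.0
finger_force: 0.0
```

Call:
send_rows --rows '[{"delta_pos":[0,-0.25,0],"turn":[0,0,0],"jaw":-1},{"delta_pos":[0,-0.25,0],"turn":[0,0,0],"jaw":-1}]'

```text
time: 9.4
ee_pos: [0.5561, 0.1169, 0.0952]
orientation: [0.074, 0.997, 0.0, 0.0]
force: [0.7, -0.5, -0.3]
grip_width: 0.007
finger_force: 0.0
```

Call:
send_rows --rows '[{"delta_pos":[0,-0.25,0],"turn":[0,0,0],"jaw":-1},{"delta_pos":[0,-0.25,0],"turn":[0,0,0],"jaw":-1}]'

```text
time: 9.65
ee_pos: [0.5553, 0.112, 0.0952]
orientation: [0.074, 0.997, 0.0, 0.0]
force: [-0.6, -0.2, -0.2]
grip_width: 0.003
finger_force: 0.0
```

Call:
send_rows --rows '[{"delta_pos":[0,-0.25,0],"turn":[0,0,0],"jaw":-1},{"delta_pos":[0,-0.25,0],"turn":[0,0,0],"jaw":-1}]'

```text
time: 9.9
ee_pos: [0.5546, 0.1074, 0.0952]
orientation: [0.074, 0.997, 0.0, 0.0]
force: [-0.4, 2.4, 0.7]
grip_width: 0.005
finger_force: 0.5
```

Call:
send_rows --rows '[{"delta_pos":[0,-0.2,0],"turn":[0,0,0],"jaw":-1}]'

```text
time: 10.02
ee_pos: [0.5542, 0.1052, 0.0952]
orientation: [0.074, 0.997, 0.0, 0.0]
force: [0.3, -0.6, -0.7]
grip_width: 0.004
finger_force: 0.0
```

Call:
send_rows --rows '[{"delta_pos":[0,-0.2,0],"turn":[0,0,0],"jaw":-1}]'

```text
time: 10.15
ee_pos: [0.5539, 0.103, 0.0951]
orientation: [0.074, 0.997, -0.0, -0.0]
force: [-0.0, 0.2, -0.4]
grip_width: 0.008
finger_force: 0.0
```

Call:
send_rows --rows '[{"delta_pos":[0,-0.2,0],"turn":[0,0,0],"jaw":-1}]'

```text
time: 10.28
ee_pos: [0.5536, 0.1011, 0.0951]
orientation: [0.074, 0.997, -0.0, -0.0]
force: [-0.1, 1.2, -0.1]
grip_width: 0.005
finger_force: 0.0
```

```bash
python3 st.py
```

```text
t 10.28 along -0.0733 across 0.0318 z 0.0951 F along -1.2 across -0.3 z -0.1 grip 0.005457328041023897
x.n -1.000 y.d -1.000 z -1.0000 yawerr -0.0006
```

```bash
cat > prof.py <<'E'
from h import *
o=np.array([.51128525,.03330869]);d=np.array([-.14785592,-.9890089]);n=np.array([.9890089,-.14785592])
i=viewer.camera_info("wrist"); im=np.mean([viewer.camera("wrist").astype(float) for _ in range(2)],0).mean(2).astype(np.float32)
al=np.arange(-.09,.1,.001)
def pr(b,z):
    p=pix(i,np.array([np.r_[o+d*a+n*b,z] for a in al])).astype(np.float32); return cv2.remap(im,p[:,0].reshape(1,-1),p[:,1].reshape(1,-1),cv2.INTER_LINEAR)[0],p
def show(b,z):
    g,p=pr(b,z); print("b",b,"px0",p[0].round(),"px-1",p[-1].round()); print(" ".join("%d"%x for x in g))
if __name__=="__main__":
    print("along -90..100mm step 1")
    for b in(.004,.011,.014): show(b,.108)
E
python3 prof.py
```

```text
along -90..100mm step 1
b 0.004 px0 [353. 235.] px-1 [-27. 236.]
238 238 238 238 238 238 237 228 190 192 132 126 125 124 126 125 126 126 94 23 22 82 125 124 126 127 127 125 126 126 126 126 124 125 126 125 124 124 123 124 124 125 126 125 124 126 126 125 119 54 18 39 109 125 125 125 127 126 125 124 126 125 124 123 123 123 124 125 126 127 128 127 128 127 126 126 126 126 125 97 26 16 67 120 122 124 124 124 125 125 126 125 126 124 124 122 123 123 124 124 128 154 166 170 170 171 175 219 250 246 148 40 65 218 250 250 250 250 250 250 250 249 249 249 249 249 250 250 250 250 250 250 250 249 249 248 248 248 249 248 213 74 39 108 237 248 248 248 248 248 248 248 248 248 248 248 248 248 248 248 248 247 247 246 247 247 247 247 247 247 237 132 41 37 4 0 0 0 0 0 0 0 0 0 0 0 0 0 0 0
b 0.011 px0 [352. 249.] px-1 [-24. 249.]
171 170 169 170 168 149 89 85 85 84 84 84 87 84 86 85 84 86 86 86 85 83 84 85 86 86 84 87 86 86 58 34 38 37 39 37 38 38 38 39 39 39 39 36 38 38 39 34 38 49 90 93 53 39 38 37 39 39 37 40 39 36 41 38 37 38 37 39 47 76 84 86 86 86 86 85 86 86 94 116 170 197 194 194 194 191 184 184 190 
[... 376 characters left out ...]
b 0.014 px0 [352. 255.] px-1 [-23. 255.]
168 169 169 156 94 85 83 83 83 82 83 84 85 83 84 84 83 83 86 83 86 83 84 85 85 86 85 84 85 84 58 34 36 40 37 41 38 38 39 39 39 38 40 38 39 38 38 39 40 38 38 38 39 39 41 40 40 38 38 36 38 37 39 37 39 40 39 40 38 37 39 64 84 86 87 85 85 87 106 135 189 197 195 195 196 196 197 196 196 196 195 196 195 197 196 197 198 197 197 198 197 196 197 196 194 195 196 194 196 198 197 195 194 197 194 196 197 196 196 195 196 195 195 194 195 194 194 193 194 194 194 196 196 197 196 199 199 198 198 197 195 194 193 192 193 195 195 194 196 193 192 172 120 110 110 110 110 109 110 116 159 186 190 191 191 191 192 192 191 190 190 190 174 125 109 109 108 0 0 0 0 0 0 0 0 0 0 0 0 0
```

The profile shows the pointer exactly on line 1, so the poise has snapped into the 100 g notch. I'll continue in small steps and watch the force to calibrate on the climb.

Call:
send_rows --rows '[{"delta_pos":[0,-0.1,0],"turn":[0,0,0],"jaw":-1}]'

```text
time: 10.5
ee_pos: [0.5536, 0.1006, 0.0952]
orientation: [0.074, 0.997, 0.0, 0.0]
force: [0.8, 2.3, 0.2]
grip_width: 0.007
finger_force: 0.9
```

Call:
send_rows --rows '[{"delta_pos":[0,-0.1,0],"turn":[0,0,0],"jaw":-1}]'

```text
time: 10.62
ee_pos: [0.5536, 0.1002, 0.0953]
orientation: [0.074, 0.997, 0.001, 0.0]
force: [0.6, 3.9, 0.4]
grip_width: 0.003
finger_force: 1.7
```

Call:
send_rows --rows '[{"delta_pos":[0,-0.1,0],"turn":[0,0,0],"jaw":-1}]'

```text
time: 10.75
ee_pos: [0.5535, 0.0997, 0.0954]
orientation: [0.074, 0.997, 0.001, 0.0]
force: [0.2, 6.9, 1.6]
grip_width: 0.002
finger_force: 2.7
```

Call:
send_rows --rows '[{"delta_pos":[0,-0.1,0],"turn":[0,0,0],"jaw":-1}]'

```text
time: 10.88
ee_pos: [0.5535, 0.0994, 0.0955]
orientation: [0.074, 0.997, 0.001, 0.001]
force: [0.8, 8.0, 2.0]
grip_width: 0.004
finger_force: 3.2
```

Call:
send_rows --rows '[{"delta_pos":[0,-0.1,0],"turn":[0,0,0],"jaw":-1}]'

```text
time: 11.0
ee_pos: [0.5534, 0.0987, 0.0955]
orientation: [0.074, 0.997, 0.001, 0.001]
force: [1.0, 7.9, 0.8]
grip_width: 0.006
finger_force: 3.4
```

Call:
send_rows --rows '[{"delta_pos":[0,-0.1,0],"turn":[0,0,0],"jaw":-1}]'

```text
time: 11.12
ee_pos: [0.5533, 0.0975, 0.0955]
orientation: [0.074, 0.997, 0.001, 0.001]
force: [-0.4, 5.9, 1.8]
grip_width: 0.006
finger_force: 2.5
```

Call:
send_rows --rows '[{"delta_pos":[0,-0.1,0],"turn":[0,0,0],"jaw":-1}]'

```text
time: 11.25
ee_pos: [0.5529, 0.0954, 0.0954]
orientation: [0.074, 0.997, 0.001, 0.0]
force: [0.3, 1.9, 2.3]
grip_width: 0.005
finger_force: 2.0
```

Call:
send_rows --rows '[{"delta_pos":[0,-0.1,0],"turn":[0,0,0],"jaw":-1}]'

```text
time: 11.38
ee_pos: [0.5526, 0.0933, 0.0953]
orientation: [0.074, 0.997, -0.0, 0.0]
force: [-0.9, 1.9, 3.2]
grip_width: 0.008
finger_force: 1.8
```

```bash
python3 st.py
```

```text
t 11.38 along -0.0654 across 0.0320 z 0.0953 F along -1.7 across -1.1 z 3.2 grip 0.007815916035728262
x.n -1.000 y.d -1.000 z -1.0000 yawerr -0.0004
```

Notch 1 was clearly felt: contact at y≈0.1006, an 8 N peak, then release. Notch 2 should be at y≈0.069.

Call:
send_rows --rows '[{"delta_pos":[0,-0.2,0],"turn":[0,0,0],"jaw":-1},{"delta_pos":[0,-0.2,0],"turn":[0,0,0],"jaw":-1},{"delta_pos":[0,-0.2,0],"turn":[0,0,0],"jaw":-1},{"delta_pos":[0,-0.2,0],"turn":[0,0,0],"jaw":-1},{"delta_pos":[0,-0.2,0],"turn":[0,0,0],"jaw":-1},{"delta_pos":[0,-0.2,0],"turn":[0,0,0],"jaw":-1},{"delta_pos":[0,-0.2,0],"turn":[0,0,0],"jaw":-1},{"delta_pos":[0,-0.2,0],"turn":[0,0,0],"jaw":-1},{"delta_pos":[0,-0.2,0],"turn":[0,0,0],"jaw":-1},{"delta_pos":[0,-0.2,0],"turn":[0,0,0],"jaw":-1}]'

```text
time: 12.62
ee_pos: [0.5494, 0.0729, 0.095]
orientation: [0.075, 0.997, -0.0, -0.0]
force: [-0.9, -0.6, -0.1]
grip_width: 0.005
finger_force: 0.0
```

Call:
send_rows --rows '[{"delta_pos":[0,-0.15,0],"turn":[0,0,0],"jaw":-1},{"delta_pos":[0,-0.15,0],"turn":[0,0,0],"jaw":-1}]'

```text
time: 12.88
ee_pos: [0.5487, 0.0702, 0.0948]
orientation: [0.075, 0.997, -0.0, -0.0]
force: [-0.5, 0.2, 0.1]
grip_width: 0.007
finger_force: 0.0
```

Call:
send_rows --rows '[{"delta_pos":[0,-0.1,0],"turn":[0,0,0],"jaw":-1}]'

```text
time: 13.0
ee_pos: [0.5488, 0.0694, 0.095]
orientation: [0.074, 0.997, -0.0, -0.0]
force: [0.1, -0.6, 0.1]
grip_width: 0.004
finger_force: 0.1
```

Call:
send_rows --rows '[{"delta_pos":[0,-0.1,0],"turn":[0,0,0],"jaw":-1}]'

```text
time: 13.12
ee_pos: [0.5488, 0.069, 0.0951]
orientation: [0.074, 0.997, 0.0, 0.0]
force: [0.4, 2.3, -0.2]
grip_width: 0.009
finger_force: 0.9
```

Call:
send_rows --rows '[{"delta_pos":[0,-0.1,0],"turn":[0,0,0],"jaw":-1}]'

```text
time: 13.25
ee_pos: [0.5488, 0.0685, 0.0953]
orientation: [0.074, 0.997, 0.0, 0.0]
force: [0.6, 4.0, 0.9]
grip_width: 0.004
finger_force: 1.8
```

Call:
send_rows --rows '[{"delta_pos":[0,-0.1,0],"turn":[0,0,0],"jaw":-1}]'

```text
time: 13.38
ee_pos: [0.5488, 0.0681, 0.0954]
orientation: [0.074, 0.997, 0.001, 0.0]
force: [0.1, 7.9, 1.1]
grip_width: 0.002
finger_force: 2.8
```

Call:
send_rows --rows '[{"delta_pos":[0,-0.1,0],"turn":[0,0,0],"jaw":-1}]'

```text
time: 13.5
ee_pos: [0.5488, 0.0677, 0.0955]
orientation: [0.074, 0.997, 0.001, 0.0]
force: [0.1, 7.4, 0.9]
grip_width: 0.006
finger_force: 3.2
```

Call:
send_rows --rows '[{"delta_pos":[0,-0.1,0],"turn":[0,0,0],"jaw":-1}]'

```text
time: 13.62
ee_pos: [0.5487, 0.067, 0.0955]
orientation: [0.073, 0.997, 0.001, 0.0]
force: [0.6, 8.7, 1.3]
grip_width: 0.006
finger_force: 3.4
```

```bash
python3 st.py
```

```text
t 13.62 along -0.0389 across 0.0320 z 0.0955 F along -8.7 across -0.7 z 1.3 grip 0.005670290740881874
x.n -1.000 y.d -1.000 z -1.0000 yawerr 0.0013
```

Call:
send_rows --rows '[{"delta_pos":[0,-0.1,0],"turn":[0,0,0],"jaw":-1},{"delta_pos":[0,-0.1,0],"turn":[0,0,0],"jaw":-1},{"delta_pos":[0,-0.1,0],"turn":[0,0,0],"jaw":-1}]'

```text
time: 14.0
ee_pos: [0.5478, 0.0616, 0.0953]
orientation: [0.074, 0.997, -0.0, 0.0]
force: [-0.9, 1.4, 3.4]
grip_width: 0.005
finger_force: 1.8
```

Call:
send_rows --rows '[{"delta_pos":[0,-0.2,0],"turn":[0,0,0],"jaw":-1},{"delta_pos":[0,-0.2,0],"turn":[0,0,0],"jaw":-1},{"delta_pos":[0,-0.2,0],"turn":[0,0,0],"jaw":-1},{"delta_pos":[0,-0.2,0],"turn":[0,0,0],"jaw":-1},{"delta_pos":[0,-0.2,0],"turn":[0,0,0],"jaw":-1},{"delta_pos":[0,-0.2,0],"turn":[0,0,0],"jaw":-1},{"delta_pos":[0,-0.2,0],"turn":[0,0,0],"jaw":-1},{"delta_pos":[0,-0.15,0],"turn":[0,0,0],"jaw":-1}]'

```text
time: 15.0
ee_pos: [0.5454, 0.0461, 0.0952]
orientation: [0.074, 0.997, -0.0, 0.0]
force: [-1.0, 1.3, 5.0]
grip_width: 0.007
finger_force: 2.3
```

Call:
send_rows --rows '[{"delta_pos":[0,-0.1,0],"turn":[0,0,0],"jaw":-1}]'

```text
time: 15.12
ee_pos: [0.5453, 0.0451, 0.0952]
orientation: [0.074, 0.997, -0.0, 0.0]
force: [-1.6, 0.8, 5.4]
grip_width: 0.003
finger_force: 2.3
```

Call:
send_rows --rows '[{"delta_pos":[0,-0.1,0],"turn":[0,0,0],"jaw":-1}]'

```text
time: 15.25
ee_pos: [0.5452, 0.0441, 0.0952]
orientation: [0.074, 0.997, -0.0, 0.0]
force: [-1.2, 2.0, 6.1]
grip_width: 0.008
finger_force: 2.3
```

```bash
python3 st.py
```

```text
t 15.25 along -0.0157 across 0.0319 z 0.0952 F along -1.8 across -1.5 z 6.1 grip 0.008370167301623106
x.n -1.000 y.d -1.000 z -1.0000 yawerr -0.0007
```

Call:
send_rows --rows '[{"delta_pos":[0,-0.1,0],"turn":[0,0,0],"jaw":-1}]'

```text
time: 15.38
ee_pos: [0.545, 0.0431, 0.0952]
orientation: [0.075, 0.997, -0.0, 0.0]
force: [-0.2, 0.0, 3.9]
grip_width: 0.007
finger_force: 1.5
```

Call:
send_rows --rows '[{"delta_pos":[0,-0.1,0],"turn":[0,0,0],"jaw":-1}]'

```text
time: 15.5
ee_pos: [0.5446, 0.0419, 0.0949]
orientation: [0.075, 0.997, -0.0, -0.0]
force: [0.0, 0.5, 0.1]
grip_width: 0.005
finger_force: 0.0
```

Call:
send_rows --rows '[{"delta_pos":[0,-0.05,0],"turn":[0,0,0],"jaw":-1}]'

```text
time: 15.62
ee_pos: [0.5444, 0.0414, 0.0947]
orientation: [0.075, 0.997, -0.0, -0.0]
force: [-0.8, 0.9, 0.5]
grip_width: 0.004
finger_force: 0.0
```

```bash
python3 st.py
```

```text
t 15.62 along -0.0129 across 0.0315 z 0.0947 F along -0.8 across -0.9 z 0.5 grip 0.003918558522489081
x.n -1.000 y.d -1.000 z -1.0000 yawerr -0.0009
```

It snapped in ahead of the finger. I'll back off and verify.

Call:
send_rows --rows '[{"delta_pos":[0,0.5,0],"turn":[0,0,0],"jaw":-1},{"delta_pos":[0,0.5,0],"turn":[0,0,0],"jaw":-1},{"delta_pos":[0,0,0],"turn":[0,0,0],"jaw":-1}]'

```text
time: 16.0
ee_pos: [0.5463, 0.0527, 0.095]
orientation: [0.074, 0.997, 0.0, -0.0]
force: [-0.3, 0.8, 0.1]
grip_width: 0.007
finger_force: 0.0
```

```bash
python3 st.py; python3 - <<'E'
from prof import *
for b in(.004,.011,-.006): show(b,.108)
E
```

```text
t 16.0 along -0.0244 across 0.0317 z 0.0950 F along -0.8 across -0.4 z 0.1 grip 0.006573048116421605
x.n -1.000 y.d -1.000 z -1.0000 yawerr 0.0007
b 0.004 px0 [456. 235.] px-1 [ 62. 235.]
218 217 218 218 219 219 220 220 219 219 219 218 218 219 220 220 220 219 220 219 180 51 32 127 212 220 221 220 220 220 220 220 220 219 219 220 219 219 219 219 218 201 123 110 110 108 110 109 110 109 107 55 12 23 92 111 110 110 110 110 110 108 108 110 110 110 110 109 108 109 110 110 111 111 110 112 111 111 111 111 110 92 26 14 52 104 108 108 110 111 109 110 109 110 110 109 109 110 107 108 109 108 110 110 111 110 111 111 109 109 110 104 62 17 26 82 109 108 106 106 108 108 107 108 105 107 106 106 107 109 108 110 108 108 107 125 196 214 213 213 214 214 180 55 30 93 203 212 212 215 231 237 237 238 238 239 238 238 238 238 237 237 237 237 236 236 236 236 237 237 237 236 226 135 37 43 159 234 235 235 234 234 233 234 234 234 233 235 235 235
b 0.011 px0 [454. 249.] px-1 [ 65. 249.]
75 75 74 74 72 96 135 147 147 148 147 150 149 148 148 147 147 146 147 147 148 147 147 148 148 148 148 149 149 147 149 148 150 149 
[... 628 characters left out ...]
 221 220 221 221 221 221 220 220 220 220 220 219 221 220 221 222 220 220 220 220 219 219 220 219 220 220 221 221 220 220 219 220 219 217 179 161 117 110 109 108 109 109 109 109 108 109 109 109 108 109 109 109 110 109 108 109 108 109 109 108 109 109 108 108 109 106 107 107 107 108 108 109 108 109 108 109 108 110 109 110 110 109 108 108 108 108 108 108 107 108 108 128 147 149 149 150 149 150 148 142 142 145 148 147 148 149 150 149 128 109 107 107 107 108 109 107 107 108 107 108 107 108 108 108 171 216 216 216 216 215 215 214 213 212 215 231 236 237 237 236 237 237 236 236 236 237 237 237 237 237 237 238 237 237 237 236 236 236 236 236 235 237 236 237 238 238 238 237 236 236 235 235 235 235 235
```

The pointer (index 114) sits on line 3 (index 113.4), so the large poise is in the 300 g notch. Next I'll lift, cross to the outer side of the small poise and descend there.

Call:
send_rows --rows '[{"delta_pos":[0,0,-2.5],"turn":[0,0,0],"jaw":-1},{"delta_pos":[0,0,-3],"turn":[0,0,0],"jaw":-1},{"delta_pos":[2.1,-1.6,0],"turn":[0,0,0],"jaw":-1},{"delta_pos":[2.1,-1.6,0],"turn":[0,0,0],"jaw":-1},{"delta_pos":[2.1,-1.6,0],"turn":[0,0,0],"jaw":-1},{"delta_pos":[0,0,0],"turn":[0,0,0],"jaw":-1},{"delta_pos":[0,0,0],"turn":[0,0,0],"jaw":-1}]'

```text
time: 16.98
ee_pos: [0.4775, 0.014, 0.1504]
orientation: [0.074, 0.997, 0.0, 0.0]
force: [0.4, 0.5, 0.0]
grip_width: 0.005
finger_force: 0.0
```

```bash
python3 st.py; python3 - <<'E'
from prof import *
# small poise top inner/outer edges and plunger on its centre line, plus lines
show(-.031,.138); show(-.006,.100); show(.004,.100)
cv2.imwrite("pics/w6.png",viewer.camera("wrist"))
E
```

```text
t 16.98 along 0.0241 across -0.0306 z 0.1504 F along -0.5 across 0.3 z 0.0 grip 0.0050114311006567505
x.n -1.000 y.d -1.000 z -1.0000 yawerr -0.0005
b -0.031 px0 [522. 268.] px-1 [182. 269.]
98 96 90 82 86 199 246 248 249 249 248 248 248 248 248 248 248 248 248 248 248 248 248 248 248 248 248 246 233 229 230 230 230 211 94 60 129 149 150 167 191 198 227 232 232 233 232 207 91 191 220 121 78 85 85 84 93 136 174 188 191 192 187 156 111 90 85 79 85 85 86 87 84 84 79 67 40 32 34 49 107 148 221 220 135 121 122 116 67 67 115 120 121 122 120 121 121 119 120 119 119 78 25 79 120 121 121 119 119 119 119 117 119 119 113 62 64 118 119 120 119 120 120 119 120 119 119 118 105 41 94 118 120 117 118 117 118 118 118 116 117 111 63 64 114 118 119 119 117 119 119 118 118 119 118 100 45 96 117 119 120 118 118 117 118 117 116 118 102 46 40 101 117 117 117 115 118 132 160 177 178 191 225 229 230 232 232 238 247 248
b -0.006 px0 [489. 282.] px-1 [204. 283.]
249 249 250 250 250 250 249 249 249 249 247 242 237 217 144 121 120 120 118 109 99 103 114 118 117 118 120 120 122 124 125 134 149 151 152 138 126 129
[... 644 characters left out ...]
8 249 248 248 248 247 233 190 167 162 162 161 161 159 148 96 34 34 90 144 161 163 163 164 163 162 162 162 161 162 160 161 161 161 162 164 169 185 208 229 246 241 209 199 214 227 208 117 40 85 210 244 247 247 249 238 203 205 225 231 232 232 239 245 247 247 247 248 247 224 197 184 166 166 165 164 163 162 149 76 28 54 142 162 163 163 165 165 164 164 164 163 161 151 136 125 109 98 96 96 95 96 94 96 95 89 47 23 22 54 59 26 18 39 85 94 95 95 95 96 97 96 97 100 106 110 116 117 119 118 125 151 160 161 161 159 160 159 158 159 160 158 134 62 30 73 141 158 158 158 159 156 158 158 158 159 161 160 161 162 160 160 160 159 158 158 159 158 160 161 162 162 161 158 118 53 27 75 136 155 157 157 157 156 157 157
```

The plate is at 0.100 m (spacing 31.9 mm there). The small poise is at about 42 mm of travel, with its outer face about 20 mm inside the finger. I'll descend and push inward (+ty).

Call:
send_rows --rows '[{"delta_pos":[0,0,2],"turn":[0,0,0],"jaw":-1},{"delta_pos":[0,0,2],"turn":[0,0,0],"jaw":-1},{"delta_pos":[0,0,1],"turn":[0,0,0],"jaw":-1},{"delta_pos":[0,0,0.5],"turn":[0,0,0],"jaw":-1},{"delta_pos":[0,0,0.4],"turn":[0,0,0],"jaw":-1},{"delta_pos":[0,0,0],"turn":[0,0,0],"jaw":-1}]'

```text
time: 17.88
ee_pos: [0.477, 0.0138, 0.0913]
orientation: [0.074, 0.997, 0.0, 0.0]
force: [-0.1, -0.1, 0.2]
grip_width: 0.004
finger_force: 0.0
```

Call:
send_rows --rows '[{"delta_pos":[0,0.3,0],"turn":[0,0,0],"jaw":-1},{"delta_pos":[0,0.3,0],"turn":[0,0,0],"jaw":-1},{"delta_pos":[0,0.3,0],"turn":[0,0,0],"jaw":-1},{"delta_pos":[0,0.2,0],"turn":[0,0,0],"jaw":-1},{"delta_pos":[0,0.2,0],"turn":[0,0,0],"jaw":-1}]'

```text
time: 18.5
ee_pos: [0.4788, 0.0267, 0.0911]
orientation: [0.074, 0.997, 0.0, -0.0]
force: [-0.6, 0.3, -0.1]
grip_width: 0.004
finger_force: 0.0
```

Call:
send_rows --rows '[{"delta_pos":[0,0.2,0],"turn":[0,0,0],"jaw":-1}]'

```text
time: 18.62
ee_pos: [0.479, 0.0286, 0.0911]
orientation: [0.074, 0.997, -0.0, -0.0]
force: [-0.1, 0.1, -0.0]
grip_width: 0.007
finger_force: 0.0
```

Call:
send_rows --rows '[{"delta_pos":[0,0.2,0],"turn":[0,0,0],"jaw":-1}]'

```text
time: 18.75
ee_pos: [0.4794, 0.0307, 0.0911]
orientation: [0.074, 0.997, 0.0, 0.0]
force: [-0.2, -0.3, -0.1]
grip_width: 0.0
finger_force: 0.0
```

Call:
send_rows --rows '[{"delta_pos":[0,0.2,0],"turn":[0,0,0],"jaw":-1}]'

```text
time: 18.88
ee_pos: [0.4797, 0.0326, 0.0911]
orientation: [0.074, 0.997, 0.0, -0.0]
force: [0.7, -0.5, 1.2]
grip_width: 0.005
finger_force: 0.0
```

```bash
python3 st.py
```

```text
t 18.88 along 0.0053 across -0.0312 z 0.0911 F along 0.4 across 0.8 z 1.2 grip 0.004981337422609734
x.n -1.000 y.d -1.000 z -1.0000 yawerr -0.0005
```

Call:
send_rows --rows '[{"delta_pos":[0,0.2,0],"turn":[0,0,0],"jaw":-1}]'

```text
time: 19.0
ee_pos: [0.48, 0.0346, 0.0911]
orientation: [0.074, 0.997, 0.0, 0.0]
force: [-0.3, 0.0, 0.6]
grip_width: 0.008
finger_force: 0.0
```

Call:
send_rows --rows '[{"delta_pos":[0,0.2,0],"turn":[0,0,0],"jaw":-1}]'

```text
time: 19.12
ee_pos: [0.4803, 0.0366, 0.0911]
orientation: [0.074, 0.997, 0.0, 0.0]
force: [1.1, -0.1, -0.6]
grip_width: 0.006
finger_force: 0.0
```

Call:
send_rows --rows '[{"delta_pos":[0,0.15,0],"turn":[0,0,0],"jaw":-1}]'

```text
time: 19.25
ee_pos: [0.4805, 0.0381, 0.0911]
orientation: [0.074, 0.997, 0.0, -0.0]
force: [0.3, -0.1, 0.5]
grip_width: 0.004
finger_force: 0.0
```

Call:
send_rows --rows '[{"delta_pos":[0,0.15,0],"turn":[0,0,0],"jaw":-1}]'

```text
time: 19.38
ee_pos: [0.4807, 0.0395, 0.0911]
orientation: [0.074, 0.997, 0.0, 0.0]
force: [-0.5, -0.3, 0.8]
grip_width: 0.0
finger_force: 0.0
```

Call:
send_rows --rows '[{"delta_pos":[0,0.15,0],"turn":[0,0,0],"jaw":-1}]'

```text
time: 19.5
ee_pos: [0.4809, 0.0408, 0.0911]
orientation: [0.074, 0.997, -0.0, -0.0]
force: [0.4, -0.6, 0.1]
grip_width: 0.005
finger_force: 0.6
```

Call:
send_rows --rows '[{"delta_pos":[0,0.1,0],"turn":[0,0,0],"jaw":-1}]'

```text
time: 19.62
ee_pos: [0.481, 0.0418, 0.0911]
orientation: [0.074, 0.997, -0.0, -0.0]
force: [0.1, -1.2, 0.6]
grip_width: 0.007
finger_force: 0.5
```

Call:
send_rows --rows '[{"delta_pos":[0,0.1,0],"turn":[0,0,0],"jaw":-1}]'

```text
time: 19.75
ee_pos: [0.4812, 0.0428, 0.0911]
orientation: [0.074, 0.997, -0.0, -0.0]
force: [-0.7, -1.5, -0.1]
grip_width: 0.006
finger_force: 0.4
```

Call:
send_rows --rows '[{"delta_pos":[0,0.1,0],"turn":[0,0,0],"jaw":-1}]'

```text
time: 19.88
ee_pos: [0.4814, 0.0439, 0.0911]
orientation: [0.074, 0.997, 0.0, 0.0]
force: [0.4, -1.3, 0.9]
grip_width: 0.007
finger_force: 0.4
```

Call:
send_rows --rows '[{"delta_pos":[0,0.1,0],"turn":[0,0,0],"jaw":-1}]'

```text
time: 20.0
ee_pos: [0.4815, 0.0449, 0.0911]
orientation: [0.074, 0.997, 0.0, 0.0]
force: [-0.7, -1.2, -0.3]
grip_width: 0.006
finger_force: 0.4
```

Call:
send_rows --rows '[{"delta_pos":[0,0.1,0],"turn":[0,0,0],"jaw":-1}]'

```text
time: 20.12
ee_pos: [0.4817, 0.046, 0.0912]
orientation: [0.074, 0.997, 0.0, 0.0]
force: [0.1, -0.0, 0.5]
grip_width: 0.005
finger_force: 0.2
```

Call:
send_rows --rows '[{"delta_pos":[0,0.15,0],"turn":[0,0,0],"jaw":-1},{"delta_pos":[0,0.15,0],"turn":[0,0,0],"jaw":-1}]'

```text
time: 20.38
ee_pos: [0.4821, 0.0491, 0.0911]
orientation: [0.074, 0.997, 0.0, 0.0]
force: [-0.9, 0.5, -0.1]
grip_width: 0.004
finger_force: 0.0
```

Call:
send_rows --rows '[{"delta_pos":[0,0.1,0],"turn":[0,0,0],"jaw":-1}]'

```text
time: 20.5
ee_pos: [0.4823, 0.05, 0.0911]
orientation: [0.074, 0.997, 0.0, 0.0]
force: [0.1, -0.1, 0.2]
grip_width: 0.003
finger_force: 0.0
```

Call:
send_rows --rows '[{"delta_pos":[0,0.1,0],"turn":[0,0,0],"jaw":-1}]'

```text
time: 20.62
ee_pos: [0.4824, 0.0509, 0.0911]
orientation: [0.074, 0.997, 0.0, -0.0]
force: [-0.4, -1.6, 0.7]
grip_width: 0.007
finger_force: 0.3
```

Call:
send_rows --rows '[{"delta_pos":[0,0.1,0],"turn":[0,0,0],"jaw":-1}]'

```text
time: 20.75
ee_pos: [0.4824, 0.0513, 0.0911]
orientation: [0.075, 0.997, -0.0, -0.0]
force: [-0.8, -2.2, 0.9]
grip_width: 0.001
finger_force: 1.4
```

Call:
send_rows --rows '[{"delta_pos":[0,0.1,0],"turn":[0,0,0],"jaw":-1}]'

```text
time: 20.88
ee_pos: [0.4825, 0.0518, 0.0911]
orientation: [0.075, 0.997, -0.001, -0.0]
force: [-0.3, -5.1, 1.3]
grip_width: 0.006
finger_force: 2.4
```

Call:
send_rows --rows '[{"delta_pos":[0,0.1,0],"turn":[0,0,0],"jaw":-1}]'

```text
time: 21.0
ee_pos: [0.4826, 0.0526, 0.0911]
orientation: [0.075, 0.997, -0.001, -0.0]
force: [-0.7, -4.8, 1.0]
grip_width: 0.007
finger_force: 2.3
```

Call:
send_rows --rows '[{"delta_pos":[0,0.1,0],"turn":[0,0,0],"jaw":-1}]'

```text
time: 21.12
ee_pos: [0.4828, 0.054, 0.0911]
orientation: [0.075, 0.997, -0.0, -0.0]
force: [0.2, -3.6, 1.8]
grip_width: 0.006
finger_force: 1.4
```

```bash
python3 st.py
```

```text
t 21.12 along -0.0162 across -0.0312 z 0.0911 F along 3.5 across 0.7 z 1.8 grip 0.0055701499014624385
x.n -1.000 y.d -1.000 z -1.0000 yawerr -0.0013
```

Call:
send_rows --rows '[{"delta_pos":[0,0.15,0],"turn":[0,0,0],"jaw":-1},{"delta_pos":[0,0.15,0],"turn":[0,0,0],"jaw":-1},{"delta_pos":[0,0.15,0],"turn":[0,0,0],"jaw":-1},{"delta_pos":[0,0.15,0],"turn":[0,0,0],"jaw":-1},{"delta_pos":[0,0.15,0],"turn":[0,0,0],"jaw":-1},{"delta_pos":[0,0.1,0],"turn":[0,0,0],"jaw":-1}]'

```text
time: 21.88
ee_pos: [0.4843, 0.0636, 0.0911]
orientation: [0.074, 0.997, 0.0, 0.0]
force: [-0.7, 0.8, 0.2]
grip_width: 0.006
finger_force: 0.0
```

```bash
python3 st.py; python3 - <<'E'
from prof import *
show(-.0175,.11); show(-.031,.138); show(-.005,.1);show(.004,.1)
E
```

```text
t 21.88 along -0.0259 across -0.0312 z 0.0911 F along -0.7 across -0.8 z 0.2 grip 0.006475420271864002
x.n -1.000 y.d -1.000 z -1.0000 yawerr -0.0001
b -0.0175 px0 [448. 319.] px-1 [ 69. 318.]
112 110 99 97 97 98 96 97 97 96 97 96 97 97 95 95 70 38 36 39 36 38 38 38 37 39 54 60 61 62 64 61 60 60 60 53 38 35 37 36 49 72 74 73 74 75 75 74 74 73 74 76 73 73 74 75 73 75 77 89 70 20 19 47 43 18 21 74 89 74 74 72 75 73 73 73 75 73 73 73 73 73 73 75 74 73 74 88 91 91 91 91 90 89 89 91 86 39 22 66 91 91 90 90 90 90 88 89 89 90 89 87 63 34 76 88 88 89 89 87 88 88 87 88 88 89 103 82 34 90 112 113 111 112 111 112 112 111 112 112 113 111 83 34 82 110 121 191 235 242 243 243 242 243 242 242 241 201 64 176 240 242 242 243 243 242 242 242 242 242 242 239 172 45 99 227 241 241 241 240 240 240 240 240 241 241 241 240 241 241
b -0.031 px0 [471. 323.] px-1 [ 27. 321.]
37 84 113 113 116 115 114 114 115 113 88 35 27 29 30 29 29 28 27 29 29 28 29 27 31 28 30 28 28 29 28 30 22 20 22 21 22 21 19 20 21 23 20 21 22 20 19 22 19 23 21 21 17 22 21 18 20 22 22 50 88 31 15 42 38 16 38 90 44 23 19 21 20 20 21 19 21
[... 1029 characters left out ...]
 240 241 241 241 241 242 242 243 242 241 241
b 0.004 px0 [438. 346.] px-1 [ 87. 344.]
27 33 29 27 30 28 28 30 29 27 26 28 25 27 26 29 29 26 24 22 20 21 19 22 18 19 20 21 22 19 18 21 19 22 20 20 21 18 20 22 23 19 19 22 21 18 23 19 22 19 21 18 23 22 20 22 21 27 54 59 35 19 17 46 49 20 20 34 57 55 28 20 20 19 20 20 23 21 16 22 20 18 23 18 19 23 19 22 21 21 21 22 20 21 22 21 23 20 19 19 21 21 21 20 21 18 22 19 21 21 20 19 16 20 19 20 20 21 21 18 23 18 20 20 22 20 17 17 21 20 22 20 21 23 23 21 15 20 26 76 139 149 150 150 150 148 103 32 23 85 145 148 153 212 240 241 241 241 242 241 242 242 243 243 242 242 242 242 241 241 241 241 241 243 243 242 242 235 144 42 38 145 234 239 240 239 239 238 238 238
```

The small poise's inner edge is at about −0.066 along (scaled to its top height), so its centre is at about −0.053. It is in notch 1, as the force signature also suggests. One more climb remains.

Call:
send_rows --rows '[{"delta_pos":[0,0.15,0],"turn":[0,0,0],"jaw":-1}]'

```text
time: 22.1
ee_pos: [0.4845, 0.0646, 0.0911]
orientation: [0.074, 0.997, 0.0, 0.0]
force: [0.3, 0.3, 0.7]
grip_width: 0.004
finger_force: 0.0
```

Call:
send_rows --rows '[{"delta_pos":[0,0.1,0],"turn":[0,0,0],"jaw":-1}]'

```text
time: 22.22
ee_pos: [0.4846, 0.0658, 0.0912]
orientation: [0.074, 0.997, 0.0, 0.0]
force: [0.2, -0.4, 0.5]
grip_width: 0.004
finger_force: 0.0
```

Call:
send_rows --rows '[{"delta_pos":[0,0.1,0],"turn":[0,0,0],"jaw":-1}]'

```text
time: 22.35
ee_pos: [0.4848, 0.0667, 0.0911]
orientation: [0.074, 0.997, 0.0, -0.0]
force: [0.1, -0.3, -0.0]
grip_width: 0.006
finger_force: 0.2
```

Call:
send_rows --rows '[{"delta_pos":[0,0.1,0],"turn":[0,0,0],"jaw":-1}]'

```text
time: 22.48
ee_pos: [0.4848, 0.0672, 0.0911]
orientation: [0.075, 0.997, -0.0, -0.0]
force: [-0.2, -3.1, 0.2]
grip_width: 0.005
finger_force: 1.4
```

Call:
send_rows --rows '[{"delta_pos":[0,0.1,0],"turn":[0,0,0],"jaw":-1}]'

```text
time: 22.6
ee_pos: [0.4849, 0.0676, 0.091]
orientation: [0.075, 0.997, -0.001, -0.0]
force: [-1.3, -4.8, 1.6]
grip_width: 0.008
finger_force: 2.4
```

Call:
send_rows --rows '[{"delta_pos":[0,0.1,0],"turn":[0,0,0],"jaw":-1}]'

```text
time: 22.72
ee_pos: [0.485, 0.0683, 0.091]
orientation: [0.075, 0.997, -0.001, -0.0]
force: [0.0, -4.6, 1.5]
grip_width: 0.004
finger_force: 2.4
```

Call:
send_rows --rows '[{"delta_pos":[0,0.1,0],"turn":[0,0,0],"jaw":-1}]'

```text
time: 22.85
ee_pos: [0.4852, 0.0698, 0.0911]
orientation: [0.075, 0.997, -0.0, -0.0]
force: [-0.2, -3.1, 0.7]
grip_width: 0.01
finger_force: 1.5
```

Call:
send_rows --rows '[{"delta_pos":[0,0.15,0],"turn":[0,0,0],"jaw":-1},{"delta_pos":[0,0.15,0],"turn":[0,0,0],"jaw":-1},{"delta_pos":[0,0.1,0],"turn":[0,0,0],"jaw":-1},{"delta_pos":[0,0.1,0],"turn":[0,0,0],"jaw":-1}]'

```text
time: 23.35
ee_pos: [0.4862, 0.0759, 0.0912]
orientation: [0.074, 0.997, 0.0, 0.0]
force: [-0.3, -0.7, 0.0]
grip_width: 0.004
finger_force: 0.4
```

Call:
send_rows --rows '[{"delta_pos":[0,0.1,0],"turn":[0,0,0],"jaw":-1}]'

```text
time: 23.48
ee_pos: [0.4863, 0.0767, 0.0911]
orientation: [0.074, 0.997, 0.0, 0.0]
force: [-0.1, -1.2, 0.4]
grip_width: 0.004
finger_force: 0.4
```

Call:
send_rows --rows '[{"delta_pos":[0,0.1,0],"turn":[0,0,0],"jaw":-1}]'

```text
time: 23.6
ee_pos: [0.4864, 0.0777, 0.0912]
orientation: [0.074, 0.997, 0.0, 0.0]
force: [-0.1, -0.1, 1.5]
grip_width: 0.007
finger_force: 0.2
```

Call:
send_rows --rows '[{"delta_pos":[0,0.1,0],"turn":[0,0,0],"jaw":-1}]'

```text
time: 23.72
ee_pos: [0.4866, 0.0788, 0.0911]
orientation: [0.074, 0.997, 0.0, 0.0]
force: [-0.8, 0.1, 0.9]
grip_width: 0.004
finger_force: 0.0
```

Snapped. I'll back off outward, lift, and withdraw to the robot's side so both cameras have a clear view.

Call:
send_rows --rows '[{"delta_pos":[0,-0.5,0],"turn":[0,0,0],"jaw":-1},{"delta_pos":[0,-0.7,0],"turn":[0,0,0],"jaw":-1},{"delta_pos":[0,0,-3],"turn":[0,0,0],"jaw":-1},{"delta_pos":[0,0,-4],"turn":[0,0,0],"jaw":-1},{"delta_pos":[0,0,-4],"turn":[0,0,0],"jaw":-1},{"delta_pos":[1,2,-2],"turn":[0,0,0],"jaw":-1},{"delta_pos":[2.5,4,0],"turn":[0,0,0],"jaw":-1},{"delta_pos":[2.5,4,0],"turn":[0,0,0],"jaw":-1},{"delta_pos":[2.5,4,0],"turn":[0,0,0],"jaw":-1},{"delta_pos":[1,3,0],"turn":[0,0,0],"jaw":-1},{"delta_pos":[0,3,0],"turn":[0,0,0],"jaw":-1},{"delta_pos":[0,0,0],"turn":[0,0,0],"jaw":-1}]'

```text
time: 25.22
ee_pos: [0.4202, 0.2802, 0.2209]
orientation: [0.073, 0.997, 0.0, -0.0]
force: [-0.1, -1.3, -0.0]
grip_width: 0.006
finger_force: 0.0
```

Call:
send_rows --rows '[{"delta_pos":[3,4,0],"turn":[0,0,0],"jaw":-1},{"delta_pos":[3,4,0],"turn":[0,0,0],"jaw":-1},{"delta_pos":[3,4,0],"turn":[0,0,0],"jaw":-1},{"delta_pos":[0,3,0],"turn":[0,0,0],"jaw":-1},{"delta_pos":[0,0,0],"turn":[0,0,0],"jaw":-1},{"delta_pos":[0,0,0],"turn":[0,0,0],"jaw":-1}]'

```text
time: 25.98
ee_pos: [0.3546, 0.4383, 0.2209]
orientation: [0.075, 0.997, -0.001, 0.0]
force: [1.0, -1.0, 1.0]
grip_width: 0.002
finger_force: 0.0
```

```bash
python3 st.py; python3 - <<'E'
from h import *
im=np.mean([viewer.camera("top").astype(float) for _ in range(4)],0).astype(np.uint8)
cv2.imwrite("pics/top_raw3.png",im)
c=cv2.resize(im[215:325,205:355],None,fx=5.33,fy=5.33,interpolation=cv2.INTER_CUBIC); cv2.imwrite("pics/topfin.png",c)
E
```

```text
t 25.98 along -0.3774 across -0.2149 z 0.2209 F along 0.9 across 1.1 z 1.0 grip 0.002319336824933977
x.n -1.000 y.d -1.000 z -1.0000 yawerr -0.0023
```

View pics/topfin.png

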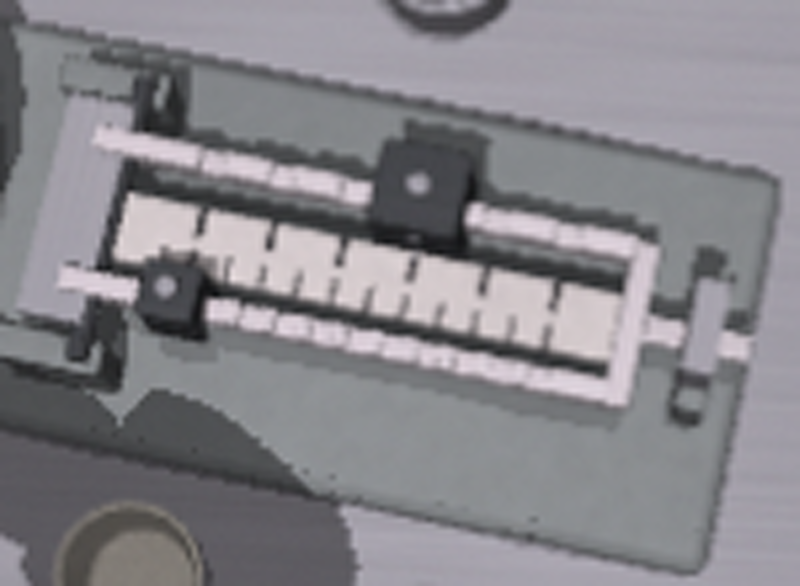

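The final top view shows the large plunger at (418,184), with its pointer on line 3, and the small plunger at (165,287). The baking cup, measuring cup and base haven't moved. One numeric check, then I'll hand in.

```bash
python3 - <<'E'
from h import *
o=np.array([.51128525,.03330869]);d=np.array([-.14785592,-.9890089])
cc=lambda u,v:(205+(u+.5)/5.33-.5,215+(v+.5)/5.33-.5)
for k,p,z in(("L",(418,184),.148),("S",(165,287),.141),("L0",(253,148),.151),("S0",(262,306),.143),("line0",(200,220),.1),("line3",(412,264),.1)):
    print(k,((onz("top",cc(*p),z)[:2]-o)@d).round(4))
E
```

```text
L 0.0283
S -0.0681
L0 -0.0434
S0 -0.0255
line0 -0.0676
line3 0.0284
```

Large poise measured at 0.0283 against line 3 at 0.0284, and small poise at −0.0681 against zero at −0.0676. Both are seated.

```bash
python3 -c "
from station import ctrl
print(ctrl.sign_off())"
```

```text
the job is handed in; nothing more can be done
None
```

The large poise is in the 300 g notch and the small poise is in its zero notch (each within about 0.5 mm in the last top view), the hand is clear of the scale, and the job is handed in.

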